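# Close up the turned boxes with their own lids

## Robot

A 6-joint arm with a two-finger parallel gripper is mounted at the origin on the work surface. World frame = base frame: x ahead of the robot, y to its left, z up, the work surface at z = 0. Lengths are in m, angles in rad, forces in N, time in s.
With the tool pointing down it reaches from about 0.25 to 0.775 m from the base axis. Payload 4 kg.
Tool frame: the origin (TCP) lies between the finger pads; the fingertips stand 14 mm ahead of it and the grasp point (between the pads) lies 5 mm behind it; z points along the fingers, y is the direction in which the jaws open and shut (so a half turn about z gives the same grasp; the last joint's range is limited). The gripper opens to 94 mm and grips with 3 to 60 N. Pads are 16 mm wide; open, the fingers measure 119 mm over their backs; the gripper's body (75 mm by 177 mm) begins 78 mm behind the grasp point.
Start: joints at [1.022, 0.087, 1.371, -0, 1.684, -0.103], TCP at [0.237, 0.496, 0.22] pointing down, gripper open.
Joint ranges: [-3.1, 3.1], [-0.76, 2.03], [0.27, 2.55], [-1.08, 4.22], [0.17, 2.65], [-2.57, 2.57]. Speed limits (rad/s): [2.79, 2.79, 3.14, 3.14, 3.14, 3.14].

## Interface

Orientations are given as [roll, pitch, yaw] about the fixed x, y, z axes, in that order (R = Rz(yaw) Ry(pitch) Rx(roll)).
In Python, from bench import robot, cams, spotter gives the robot as it stands.
- The arm moves only by the shell command python3 -m inch 'ROWS'. ROWS is JSON, a list of rows, each an object of numbers: "grip": the opening, from 0 (shut) to 1 (fully open); "dx", "dy", "dz": the shift along the tool's x, y, z in units of 25 mm (1.0 is 25 mm); "rx", "ry", "rz": the turn, a rotation vector about the tool's x, y, z in units of 5 degrees (1.0 is 5 degrees). A call has 1 to 12 rows; each row shifts and turns the pose as measured when the row begins, along the tool's axes as they then stand; what a row does not reach is not made up. A row lasts 1/8 s, in which the tool goes at most 62.5 mm and 10.7 degrees, less where a joint would pass 70% of its speed; a pose out of reach is approached as far as the arm can. A call is refused whole if a number of a shift passes 1 or a number of a turn 1, either way. A call with a gripper value outside its range is refused whole. The fingers move at their own pace and stop on an object; the grip force is fixed at half the most. Time passes only in rows, so rows that do not move let the fingers close. It gives the time, the measured TCP pose, the force and the opening at its end, in the units of the state.
- robot.get_obs(): the state, without advancing time (a new reading comes with each control period).
- cams.snapshot(name): name is "scene" or "top" or "wrist"; returns a dict with "frame" (480x640x3 uint8, red, green, blue), "intrinsics" (3x3 intrinsics, pixels), "eye" and "orientation" of the camera in the world. Camera axes: x right, y up, looking along -z (the intrinsics and any distortion apply to the point x, -y, -z); pixel columns grow to the right and rows downward; lengths in m; the calibration is good to about 2 mm. A picture is of the moment at which its call begins. There is no depth.
- robot.close_job(): hands the job in, once; it reports no verdict.
Trained networks look in a picture, given as the dict that the camera call returned (one of the last four; its "shot" number tells which), for a name from the list of things; names that differ only in an ending like _2 or _b are one class to them, and where a whole thing is asked for, a point or a joint stands for the part that bears it (a point fixed in the world has none). Each returns a list of dicts, best first, with "score" (0 to 1); they miss things now and then, are a little off and sometimes report something else, mostly with a low value. They report only what shows in the picture. A call takes as long as a camera call. They do not tell look-alikes from the thing itself.
- spotter.regions_of(picture, query): "pixels" (480x640 bool, what is visible of it) and "extent" ([left, top, right, bottom] in pixels, round what is visible of it).
- spotter.place_of(picture, query): "pixel" ([column, row] in pixels: a listed point, or the origin of a listed thing).
The state is a dict: "time": time; "joint_positions": joint angles; "qvel": joint speeds; "joint_torque": joint torques, N m; "tool_pos": TCP position; "ee_rot": TCP orientation; "wrist_force": force on the tool from outside, world axes, zero at the start; "wrist_torque": the same for the moment, N m; "width": finger opening in m.
Only numpy, scipy, OpenCV 4.12 (cv2) and the standard library are available. Lean on these libraries where they do the work, as an engineer would, in place of code of your own. Each camera call takes 0.05 s, during which the arm holds its last target.

## Task

The four turned boxes and their lids have dried apart on two boards: put each lid on the box it was turned for, of the same wood and the same size, so that every lid sits fully home and level on its rim. Set the lids down rather than dropping them, leave the boxes standing where they are, and leave the drawer knob and the tin of polish alone.

Things in the scene. Friction and masses are not known exactly. Their poses are not given: they have to be found in the camera images.
- lidmid_maple_large (a point): large pale maple lid, 90 mm wide, 47 high, loose, knob up on the lid board. Point: on its axis half-way up; z up. Heights from the point: tapered spigot (62 to 71.6 mm wide, narrow end down) -23.5 to -14.5; 90 mm plate, flat underside -14.5, domed top -10 at the edge to -3 at the middle; 15 mm neck; knob head 26 mm wide, straight-sided from +6.5 to +18.5, top +23.5. About 0.11 kg
- lidmid_maple_small (a point): small pale maple lid, 66 mm wide, 47 high, loose, knob up on the lid board. Point: on its axis half-way up; z up. Heights from the point: tapered spigot (40 to 49.6 mm wide, narrow end down) -23.5 to -14.5; 66 mm plate, flat underside -14.5, domed top -10 at the edge to -3 at the middle; 15 mm neck; knob head 22 mm wide, straight-sided from +6.5 to +18.5, top +23.5. About 0.06 kg
- lidmid_walnut_large (a point): large dark walnut lid, 90 mm wide, 47 high, loose, knob up on the lid board. Point: on its axis half-way up; z up. Heights from the point: tapered spigot (62 to 71.6 mm wide, narrow end down) -23.5 to -14.5; 90 mm plate, flat underside -14.5, domed top -10 at the edge to -3 at the middle; 15 mm neck; knob head 26 mm wide, straight-sided from +6.5 to +18.5, top +23.5. About 0.11 kg
- lidmid_walnut_small (a point): small dark walnut lid, 66 mm wide, 47 high, loose, knob up on the lid board. Point: on its axis half-way up; z up. Heights from the point: tapered spigot (40 to 49.6 mm wide, narrow end down) -23.5 to -14.5; 66 mm plate, flat underside -14.5, domed top -10 at the edge to -3 at the middle; 15 mm neck; knob head 22 mm wide, straight-sided from +6.5 to +18.5, top +23.5. About 0.06 kg
- mouth_maple_large (a point): large pale maple box: hollow, round, 90 mm wide, 68 high, loose, standing open on the box board. Point: centre of its mouth at the height of the flat rim; z up. Mouth 76 mm wide, wall 7 mm. With its own lid on, the lid's plate lies on the rim and the lid's point is 14.5 mm above this one. About 0.28 kg
- mouth_maple_small (a point): small pale maple box: hollow, round, 66 mm wide, 50 high, loose, standing open on the box board. Point: centre of its mouth at the height of the flat rim; z up. Mouth 54 mm wide, wall 6 mm. With its own lid on, the lid's plate lies on the rim and the lid's point is 14.5 mm above this one. About 0.13 kg
- mouth_walnut_large (a point): large dark walnut box: hollow, round, 90 mm wide, 68 high, loose, standing open on the box board. Point: centre of its mouth at the height of the flat rim; z up. Mouth 76 mm wide, wall 7 mm. With its own lid on, the lid's plate lies on the rim and the lid's point is 14.5 mm above this one. About 0.28 kg
- mouth_walnut_small (a point): small dark walnut box: hollow, round, 66 mm wide, 50 high, loose, standing open on the box board. Point: centre of its mouth at the height of the flat rim; z up. Mouth 54 mm wide, wall 6 mm. With its own lid on, the lid's plate lies on the rim and the lid's point is 14.5 mm above this one. About 0.13 kg
- drawer_knob_mid (a point): a bystander: a loose red-stained turned drawer knob, 38 mm in diameter and 33 mm high, with no plate, standing among the lids near the middle of the lid board; the point is at its centre, half-way up
- tin_mid (a point): a bystander: a round flat tin of polish with a blue lid, 67 mm in diameter and 27 mm high, on the bench beyond the two boards (the boards are fixed grey slabs, 300 x 300 x 12 mm, lying on the bench); the point is at its centre, half-way up
Not all that is in view belongs to the job. Leave any purple look-alike of the part that bears lidmid_maple_small alone.

How it is judged:
By the outcome, as a careful person would: the job done as asked, in the order asked, and still so for the second after the job is handed in, with the robot touching nothing.
It also fails if it takes over 106 s, if anything falls off the work surface, if the arm or the gripper's body presses on something with over 40 N, if the wrist force passes 120 N, or if a joint passes its speed limit or range.

## Working session

There is one attempt and no reset: what is moved stays moved. The work goes in short steps, Python scripts to look and compute and a shell command to move; the robot and the scene stay as the last step left them, time stands still between calls to the robot, and variables do not carry over. Pictures are saved under pics/ and viewed, and the job is handed in when it is done.

```bash
ls; mkdir -p pics
python3 - <<'E'
from bench import robot,cams,spotter
import cv2
o=robot.get_obs();print(o)
for n in("scene","top","wrist"):
    s=cams.snapshot(n);cv2.imwrite(f"pics/{n}0.png",s["frame"][:,:,::-1]);print(n,s["eye"],s["orientation"],s["intrinsics"],[k for k in s])
E
```

```text
pics
{'time': 0.0, 'joint_positions': array([ 1.02184851e+00,  8.79420070e-02,  1.37224516e+00,  1.42764485e-05,
        1.68354338e+00, -1.03109690e-01]), 'qvel': array([ 7.04859077e-04, -2.86053309e-04,  6.35192842e-05,  7.29435054e-04,
       -1.38326337e-03,  1.35120297e-03]), 'joint_torque': array([-1.43342877e-03, -3.40182924e+01, -3.02424216e+01,  7.15101860e-02,
        3.31409101e-02, -1.89282378e-04]), 'tool_pos': array([0.2369102 , 0.49580625, 0.21831583]), 'ee_rot': array([-3.13946758e+00, -2.34159951e-04,  2.69575587e+00]), 'wrist_force': array([ 0.73216963,  0.10825323, -0.1951678 ]), 'wrist_torque': array([ 0.00248452, -0.0446247 ,  0.00467044]), 'width': 0.09381276845757908}
scene [ 1.12865348 -0.51774075  0.63635731] [ 0.93262572 -0.01624242  0.93125405] [[517.7749701    0.         321.31517981]
 [  0.         517.7749701  237.26782425]
 [  0.           0.           1.        ]] ['frame', 'intrinsics', 'eye', 'orientation', 'shot']
top [ 0.46674786 -0.0826291   1.01916427] [ 0.07979494  0.02075639 -1.55019889] [[522.78580652   0.         316.47711998]
 [  0.         522.78580652 252.37444633]
 [  0.           0.           1.        ]] ['frame', 'intrinsics', 'eye', 'orientation', 'shot']
wrist [0.17811157 0.52536376 0.38300198] [-0.23146788  0.0023878   1.1248758 ] [[410.79126498   0.         323.57206622]
 [  0.         410.79126498 243.18121397]
 [  0.           0.           1.        ]] ['frame', 'intrinsics', 'eye', 'orientation', 'shot']
```

View pics/top0.png

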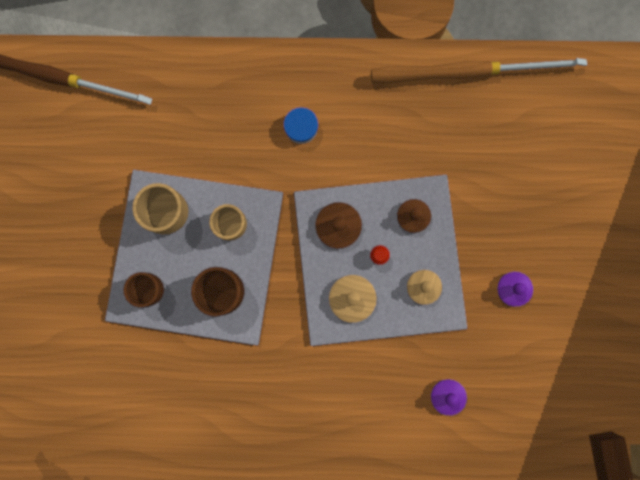

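View pics/scene0.png

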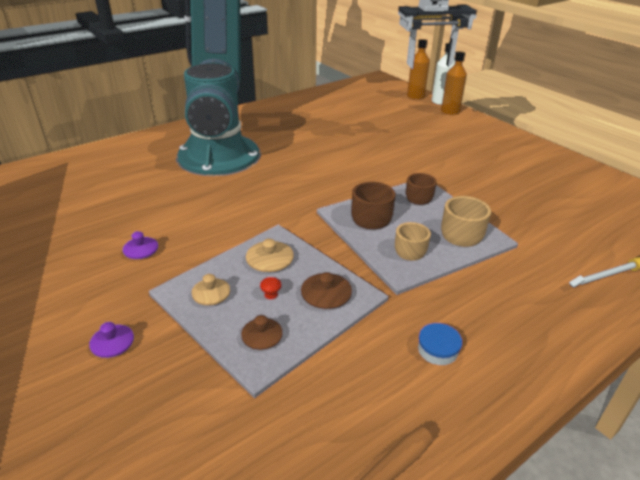

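View pics/wrist0.png

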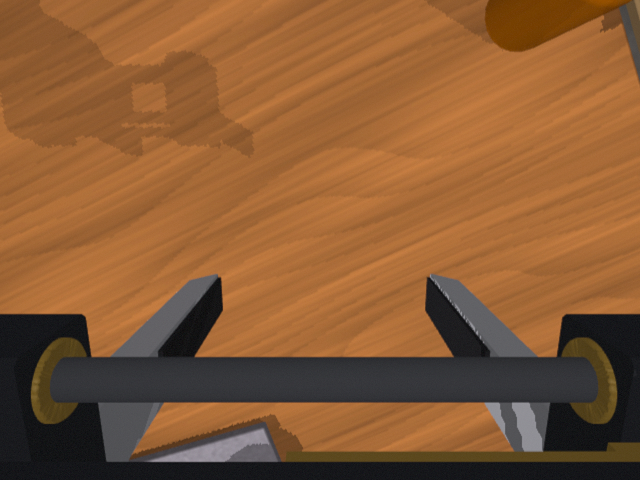

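```bash
cat > h.py <<'E'
from bench import robot,cams,spotter
import numpy as np,cv2
from scipy.spatial.transform import Rotation as R
Z={'lidmid_maple_large':.0355,'lidmid_maple_small':.0355,'lidmid_walnut_large':.0355,'lidmid_walnut_small':.0355,
'mouth_maple_large':.08,'mouth_maple_small':.062,'mouth_walnut_large':.08,'mouth_walnut_small':.062,'drawer_knob_mid':.0285,'tin_mid':.0135}
def ray(s,px):
    K=s['intrinsics'];d=np.linalg.inv(K)@[px[0],px[1],1.];d=np.array([d[0],-d[1],-d[2]])
    return np.array(s['eye']),R.from_euler('xyz',s['orientation']).apply(d)
def at(s,px,z):
    e,d=ray(s,px);return e+d*(z-e[2])/d[2]
def proj(s,p):
    c=R.from_euler('xyz',s['orientation']).inv().apply(np.asarray(p)-s['eye']);q=s['intrinsics']@[c[0],-c[1],-c[2]];return q[:2]/q[2]
E
python3 - <<'E'
from h import *
for n in("top","scene"):
    s=cams.snapshot(n)
    for k,z in Z.items():
        r=spotter.place_of(s,k)[:2]
        print(n,k,[(np.round(q['pixel']).astype(int).tolist(),round(q['score'],2),np.round(at(s,q['pixel'],z)[:2],4).tolist()) for q in r])
E
```

```text
top lidmid_maple_large [([350, 300], 0.7, [0.457, -0.1256])]
top lidmid_maple_small [([520, 287], 0.89, [0.4869, -0.4417]), ([426, 282], 0.67, [0.4929, -0.266])]
top lidmid_walnut_large [([337, 223], 0.79, [0.6012, -0.0987])]
top lidmid_walnut_small [([415, 216], 0.6, [0.6175, -0.2459])]
top mouth_maple_large [([155, 208], 0.96, [0.617, 0.2347])]
top mouth_maple_small [([228, 219], 0.85, [0.6011, 0.1038]), ([212, 292], 0.36, [0.4658, 0.1283])]
top mouth_walnut_large [([215, 289], 0.56, [0.4712, 0.1198])]
top mouth_walnut_small [([141, 287], 0.57, [0.4723, 0.2597])]
top drawer_knob_mid [([381, 254], 0.65, [0.5444, -0.1821])]
top tin_mid [([303, 127], 0.77, [0.7946, -0.028])]
scene lidmid_maple_large [([268, 249], 0.97, [0.4564, -0.1319])]
scene lidmid_maple_small [([209, 286], 0.77, [0.4847, -0.2675]), ([141, 242], 0.76, [0.2986, -0.3157])]
scene lidmid_walnut_large [([325, 281], 0.84, [0.5901, -0.0974])]
scene lidmid_walnut_small [([261, 327], 0.62, [0.6195, -0.2446])]
scene mouth_maple_large [([468, 209], 0.61, [0.6235, 0.2286])]
scene mouth_maple_small [([263, 327], 0.66, [0.643, -0.2549])]
scene mouth_walnut_large [([375, 190], 0.87, [0.4638, 0.1266])]
scene mouth_walnut_small [([420, 179], 0.81, [0.4668, 0.2579])]
scene drawer_knob_mid [([271, 284], 0.73, [0.5372, -0.1753])]
scene tin_mid [([437, 343], 0.97, [0.7944, -0.027]), ([468, 204], 0.4, [0.5518, 0.3311])]
```

```bash
cat >> h.py <<'E'
from scipy.optimize import minimize
T=np.linspace(0,2*np.pi,48,endpoint=False)
def prof(k):
    if k.startswith('mouth'):
        L='large' in k; return [[(45,-68),(45,0)]] if L else [[(33,-50),(33,0)]]
    if k.startswith('lid'):
        L='large' in k;a=(31,35.8,45,13) if L else (20,24.8,33,11)
        return [[(a[0],-23.5),(a[1],-14.5)],[(a[2],-14.5),(a[2],-10),(7.5,-3)],[(7.5,-3),(7.5,6.5)],[(a[3]-2,4),(a[3],6.5),(a[3],18.5),(5,23.5)]]
    if k.startswith('tin'): return [[(33.5,-13.5),(33.5,13.5)]]
    return [[(19,-16.5),(19,16.5)]]
def sil(s,k,p,W=4):
    m=np.zeros((480*W//W,640),np.uint8)
    for seg in prof(k):
        pts=[proj(s,[p[0]+r/1e3*np.cos(t),p[1]+r/1e3*np.sin(t),p[2]+z/1e3]) for r,z in seg for t in T]
        h=cv2.convexHull(np.array(pts,np.float32))
        cv2.fillConvexPoly(m,np.round((h+0.0)*16).astype(np.int32),1,cv2.LINE_8,4)
    return m>0
def fit(s,k,mask,p0):
    z=p0[2]
    f=lambda v:1-(lambda a:(a&mask).sum()/max(1,(a|mask).sum()))(sil(s,k,[v[0],v[1],z]))
    best=min((minimize(f,np.array(p0[:2])+d,method='Nelder-Mead',options=dict(initial_simplex=np.array(p0[:2])+d+np.array([[0,0],[.006,0],[0,.006]]),xatol=1e-4,fatol=1e-4)) for d in ([0,0],[.004,-.003],[-.003,.004])),key=lambda r:r.fun)
    return best.x,1-best.fun
def fill(m):
    c,_=cv2.findContours(m.astype(np.uint8),cv2.RETR_EXTERNAL,cv2.CHAIN_APPROX_NONE);o=np.zeros(m.shape,np.uint8)
    cv2.drawContours(o,[max(c,key=cv2.contourArea)],-1,1,-1);return o>0
def measure(s,k,p0):
    out=[]
    for q in spotter.regions_of(s,k):
        m=fill(q['pixels']); ys,xs=np.nonzero(m); c=proj(s,p0)
        if np.hypot(xs.mean()-c[0],ys.mean()-c[1])>25: continue
        x,i=fit(s,k,m,p0); out.append((np.round(x,4).tolist(),round(i,3),round(q['score'],2)))
    return out
E
python3 - <<'E'
from h import *
P={'lidmid_maple_large':(.457,-.129),'lidmid_maple_small':(.489,-.267),'lidmid_walnut_large':(.596,-.098),'lidmid_walnut_small':(.6185,-.245),'mouth_maple_large':(.62,.232),'mouth_maple_small':(.601,.104),'mouth_walnut_large':(.467,.123),'mouth_walnut_small':(.469,.259),'drawer_knob_mid':(.541,-.179),'tin_mid':(.794,-.027)}
for n in("top","scene"):
    s=cams.snapshot(n)
    for k,p in P.items(): print(n,k,measure(s,k,(*p,Z[k])))
E
```

```text
top lidmid_maple_large [([0.4597, -0.1302], np.float64(0.964), 0.82)]
top lidmid_maple_small [([0.4842, -0.2659], np.float64(0.975), 0.77)]
top lidmid_walnut_large [([0.5993, -0.1004], np.float64(0.949), 0.6)]
top lidmid_walnut_small [([0.6195, -0.2455], np.float64(0.95), 0.96)]
top mouth_maple_large [([0.6194, 0.2333], np.float64(0.893), 0.78)]
top mouth_maple_small [([0.5997, 0.1076], np.float64(0.886), 0.61)]
top mouth_walnut_large [([0.4689, 0.1184], np.float64(0.939), 0.66)]
top mouth_walnut_small [([0.4697, 0.2617], np.float64(0.891), 0.97)]
top drawer_knob_mid [([0.5429, -0.1814], np.float64(0.792), 0.7)]
top tin_mid [([0.7981, -0.0231], np.float64(0.879), 0.94)]
scene lidmid_maple_large [([0.461, -0.1309], np.float64(0.965), 0.95)]
scene lidmid_maple_small [([0.4846, -0.2666], np.float64(0.965), 0.68)]
scene lidmid_walnut_large [([0.6007, -0.1018], np.float64(0.975), 0.66)]
scene lidmid_walnut_small [([0.6218, -0.2465], np.float64(0.93), 0.84)]
scene mouth_maple_large [([0.6158, 0.2378], np.float64(0.89), 0.75)]
scene mouth_maple_small [([0.5947, 0.1116], np.float64(0.909), 0.68)]
scene mouth_walnut_large [([0.4645, 0.1211], np.float64(0.914), 0.69)]
scene mouth_walnut_small [([0.4649, 0.2639], np.float64(0.864), 0.68)]
scene drawer_knob_mid [([0.5383, -0.1754], np.float64(0.605), 0.59)]
scene tin_mid [([0.7943, -0.023], np.float64(0.892), 0.85)]
```

Run:
```python
from h import *
A={'mouth_maple_large':((.6194,.2333),(.6158,.2378)),'mouth_maple_small':((.5997,.1076),(.5947,.1116)),'mouth_walnut_large':((.4689,.1184),(.4645,.1211)),'mouth_walnut_small':((.4697,.2617),(.4649,.2639))}
out=[]
for j,(n,x0,y0) in enumerate((("top",100,165),("scene",310,150))):
    s=cams.snapshot(n); im=s['frame'][:,:,::-1].copy()
    im=cv2.resize(im[y0:y0+190,x0:x0+200],None,fx=3,fy=3,interpolation=cv2.INTER_CUBIC) if 0 else cv2.resize(im[y0:y0+190,x0:x0+200],None,fx=2.0*2,fy=4,interpolation=cv2.INTER_CUBIC)
    im=im[:600,:800]
    for k,ps in A.items():
        L='large' in k;r=.045 if L else .033;ri=.038 if L else .027;h=.068 if L else .05
        p=ps[j]
        for rr,z,c in((r,Z[k],(0,255,0)),(ri,Z[k],(0,255,255)),(r,.012,(255,0,0))):
            pts=np.array([(proj(s,[p[0]+rr*np.cos(t),p[1]+rr*np.sin(t),z])+.5-[x0,y0])*4 for t in T]).round().astype(int)
            cv2.polylines(im,[pts],True,c,1)
    cv2.imwrite(f"pics/ov_{n}.png",im)
```

```text
(no output)
```

View pics/ov_top.png

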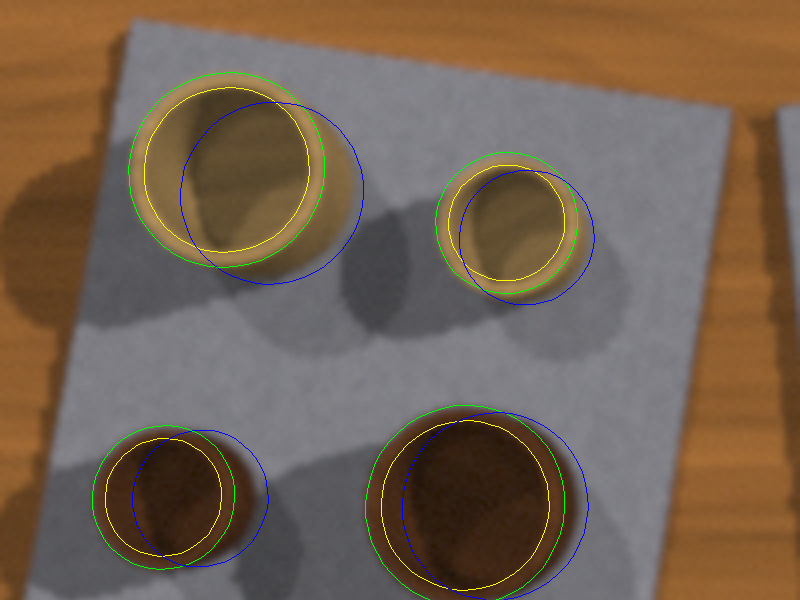

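View pics/ov_scene.png

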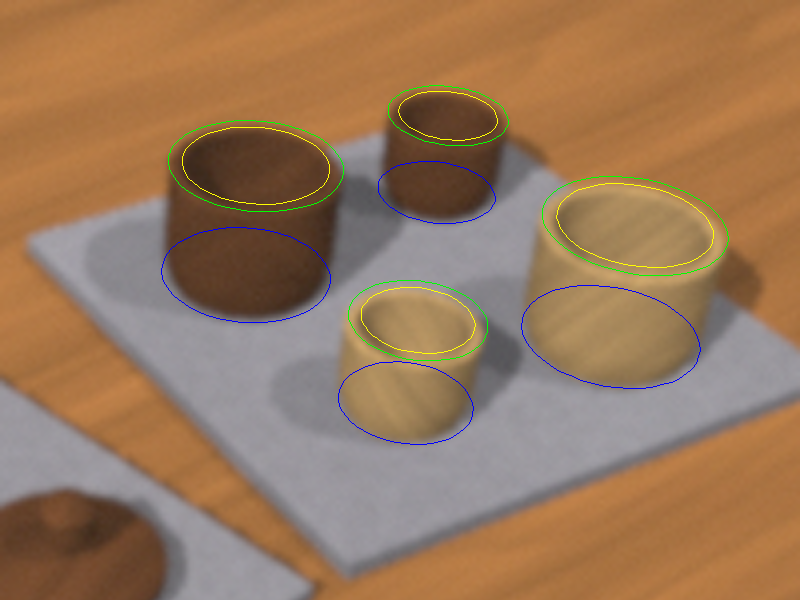

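```bash
cat > f2.py <<'E'
from h import *
import h
A={'mouth_maple_large':(.6194,.2333),'mouth_maple_small':(.5997,.1076),'mouth_walnut_large':(.4689,.1184),'mouth_walnut_small':(.4697,.2617)}
sh={n:cams.snapshot(n) for n in("top","scene")}
def rimfit(s,k,m,p0):
    L='large' in k;r,H=(45,68) if L else (33,50)
    def f(v):
        h.prof=lambda _:[[(v[2]*1e3,-H),(r,-H*.2),(r,0)]] 
        a=sil(s,k,[v[0],v[1],Z[k]]);return 1-(a&m).sum()/(a|m).sum()
    best=None
    for rb in (.8,.92):
        v0=np.array([*p0,rb*r/1e3]);b=minimize(f,v0,method='Nelder-Mead',options=dict(initial_simplex=v0+np.vstack([[0,0,0],np.diag([.006,.006,.004])]),xatol=1e-4,fatol=1e-4))
        if best is None or b.fun<best.fun: best=b
    return np.round(best.x,4).tolist(),round(1-best.fun,3)
for k,p in A.items():
    for n,s in sh.items():
        for q in spotter.regions_of(s,k):
            m=fill(q['pixels']);ys,xs=np.nonzero(m);c=proj(s,(*p,Z[k]))
            if np.hypot(xs.mean()-c[0],ys.mean()-c[1])>25: continue
            print(k,n,rimfit(s,k,m,p))
E
python3 f2.py
```

```text
mouth_maple_large top ([0.6193, 0.2316, 0.0395], np.float64(0.975))
mouth_maple_large scene ([0.6212, 0.2294, 0.0384], np.float64(0.951))
mouth_maple_small top ([0.597, 0.1059, 0.0272], np.float64(0.982))
mouth_maple_small scene ([0.5997, 0.1037, 0.0261], np.float64(0.961))
mouth_walnut_large top ([0.4679, 0.1182, 0.0392], np.float64(0.979))
mouth_walnut_small top ([0.4681, 0.26, 0.0267], np.float64(0.969))
mouth_walnut_small scene ([0.4715, 0.257, 0.0245], np.float64(0.929))
```

Candidates in the top view: large maple lid at (350,300), small maple at (426,285), large walnut at (337,223) and small walnut at (415,216). The red drawer knob (381,254), the purple look-alikes (515,290) and (449,397), and the tin (301,125) are to be left alone. I'll move to a hover where the wrist camera sees the boxes.

```bash
python3 -m inch '[{"dx":-1,"dy":-0.2,"grip":0.6},{"dx":-1,"dy":-0.2,"grip":0.6},{"dx":-1,"dy":-0.2,"grip":0.6},{"dx":-1,"dy":-0.2,"grip":0.6},{"dx":-1,"dy":-0.2,"grip":0.6},{"dx":-1,"dy":-0.2,"grip":0.6},{"dx":-1,"dy":-0.2,"grip":0.6},{"dx":-1,"dy":-0.2,"grip":0.6},{"rz":-1,"grip":0.6},{"rz":-1,"grip":0.6},{"rz":-1,"grip":0.6},{"rz":-1,"grip":0.6}]'
```

```text
invalid input at $[0]: expected keys grip, dx, dy, dz, rx, ry, rz
```

```bash
cat >> h.py <<'E'
def go(X,Y,Zt,yaw=np.pi):
    o=robot.get_obs();p=o['tool_pos'];Rm=R.from_euler('xyz',o['ee_rot'])
    d=Rm.inv().apply(np.array([X,Y,Zt])-p)/.025
    rv=(Rm.inv()*R.from_euler('xyz',[np.pi,0,yaw])).as_rotvec()/np.radians(5)
    print('t',o['time'],'pos',p.round(4),'rot',o['ee_rot'].round(3),'w',round(o['width'],4),'F',o['wrist_force'].round(1),'j',o['joint_positions'].round(2));print('shift units',d.round(2),'turn units',rv.round(2))
E
cat > crop.py <<'E'
from h import *
s=cams.snapshot("top");c=cv2.resize(s['frame'][165:355,285:545,::-1],None,fx=3,fy=3,interpolation=cv2.INTER_CUBIC);cv2.imwrite("pics/lids_crop.png",c)
go(.65,.18,.22)
E
python3 crop.py
```

```text
t 3.0 pos [0.2372 0.4962 0.2195] rot [3.142 0.    2.696] w 0.0938 F [ 0.1  0.4 -0.3] j [ 1.02  0.09  1.37 -0.    1.68 -0.1 ]
shift units [-2.035e+01 -4.290e+00 -2.000e-02] turn units [ 0.    0.   -5.11]
```

View pics/lids_crop.png

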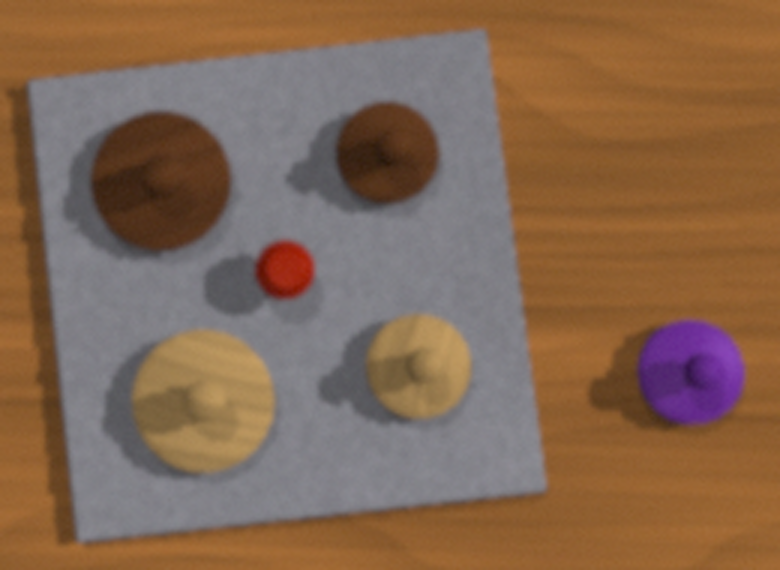

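The crop shows the four lids clear of each other: large walnut (160,180), small walnut (387,152), large maple (205,400) and small maple (418,365). The red knob is at (285,268) and the purple look-alike at (692,372).

```bash
python3 -m inch '[{"grip":0.6,"dx":-1,"dy":-0.2,"dz":0,"rx":0,"ry":0,"rz":0},{"grip":0.6,"dx":-1,"dy":-0.2,"dz":0,"rx":0,"ry":0,"rz":0},{"grip":0.6,"dx":-1,"dy":-0.2,"dz":0,"rx":0,"ry":0,"rz":0},{"grip":0.6,"dx":-1,"dy":-0.2,"dz":0,"rx":0,"ry":0,"rz":0},{"grip":0.6,"dx":-1,"dy":-0.2,"dz":0,"rx":0,"ry":0,"rz":0},{"grip":0.6,"dx":-1,"dy":-0.2,"dz":0,"rx":0,"ry":0,"rz":0},{"grip":0.6,"dx":-1,"dy":-0.2,"dz":0,"rx":0,"ry":0,"rz":0},{"grip":0.6,"dx":-1,"dy":-0.2,"dz":0,"rx":0,"ry":0,"rz":0},{"grip":0.6,"dx":-1,"dy":-0.2,"dz":0,"rx":0,"ry":0,"rz":-1},{"grip":0.6,"dx":-1,"dy":-0.2,"dz":0,"rx":0,"ry":0,"rz":-1},{"grip":0.6,"dx":-1,"dy":-0.2,"dz":0,"rx":0,"ry":0,"rz":-1},{"grip":0.6,"dx":-1,"dy":-0.2,"dz":0,"rx":0,"ry":0,"rz":-1}]'; python3 -c "
from h import *;go(.65,.18,.22)"
```

```text
time: 4.5
tool_pos: [0.4956, 0.3205, 0.2199]
ee_rot: [3.14, 0.001, 3.06]
wrist_force: [0.6, 1.0, 0.1]
width: 0.0565
t 4.5 pos [0.4956 0.3205 0.2199] rot [3.14e+00 1.00e-03 3.06e+00] w 0.0565 F [0.6 1.  0.1] j [ 0.48  0.18  1.27  0.    1.69 -1.01]
shift units [-6.61 -5.1  -0.01] turn units [ 0.02  0.01 -0.93]
```

```bash
python3 -m inch '[{"grip":0.6,"dx":-1,"dy":-0.75,"dz":0,"rx":0,"ry":0,"rz":-0.9},{"grip":0.6,"dx":-1,"dy":-0.75,"dz":0,"rx":0,"ry":0,"rz":0},{"grip":0.6,"dx":-1,"dy":-0.75,"dz":0,"rx":0,"ry":0,"rz":0},{"grip":0.6,"dx":-1,"dy":-0.75,"dz":0,"rx":0,"ry":0,"rz":0},{"grip":0.6,"dx":-1,"dy":-0.75,"dz":0,"rx":0,"ry":0,"rz":0},{"grip":0.6,"dx":-1,"dy":-0.75,"dz":0,"rx":0,"ry":0,"rz":0},{"grip":0.6,"dx":-0.5,"dy":-1,"dz":0,"rx":0,"ry":0,"rz":0},{"grip":0.6,"dx":0,"dy":0,"dz":0,"rx":0,"ry":0,"rz":0}]'
cat > w.py <<'E'
from h import *
import sys
go(.65,.18,.22)
s=cams.snapshot("wrist");np.save("w.npy",s,allow_pickle=True)
cv2.imwrite(f"pics/{sys.argv[1]}.png",s["frame"][:,:,::-1])
for k in sys.argv[2:]:
    for q in spotter.place_of(s,k)[:2]: print(k,np.round(q['pixel'],1),round(q['score'],2),at(s,q['pixel'],Z[k])[:2].round(4))
E
python3 w.py wbox mouth_maple_large mouth_maple_small mouth_walnut_large mouth_walnut_small
```

```text
time: 5.5
tool_pos: [0.6631, 0.1757, 0.2177]
ee_rot: [3.14, -0.001, 3.14]
wrist_force: [-0.3, 0.5, 0.4]
width: 0.0566
t 5.5 pos [0.6631 0.1757 0.2177] rot [ 3.14e+00 -1.00e-03  3.14e+00] w 0.0566 F [-0.3  0.5  0.4] j [ 0.18  0.4   1.    0.    1.75 -1.39]
shift units [ 0.53  0.17 -0.09] turn units [ 0.02 -0.01 -0.01]
mouth_maple_large [398.1 175.3] 0.66 [0.6181 0.2309]
mouth_maple_small [231.4 148.9] 0.89 [0.5993 0.1066]
```

View pics/wbox.png

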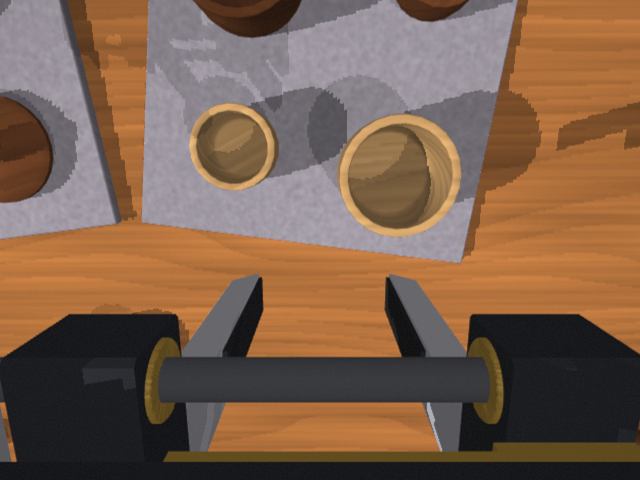

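```bash
cat > rf.py <<'E'
from h import *
import h
P={'lidmid_maple_large':(.4603,-.1305),'lidmid_maple_small':(.4844,-.2663),'lidmid_walnut_large':(.600,-.101),'lidmid_walnut_small':(.6205,-.246),'mouth_maple_large':(.62,.2305),'mouth_maple_small':(.5985,.105),'mouth_walnut_large':(.468,.118),'mouth_walnut_small':(.4695,.2585)}
def rimfit(s,k,m,p0):
    L='large' in k;r,H=(45,68) if L else (33,50);rb=(39,26.8)[not L]
    h.prof=lambda _:[[(rb,-H),(r,-H*.2),(r,0)]]
    def f(v):
        a=sil(s,k,[v[0],v[1],Z[k]]);return 1-(a&m).sum()/(a|m).sum()
    v0=np.array(p0);b=minimize(f,v0,method='Nelder-Mead',options=dict(initial_simplex=v0+np.vstack([[0,0],np.diag([.006,.006])]),xatol=1e-4,fatol=1e-4))
    return np.round(b.x,4).tolist(),round(1-b.fun,3)
def run(s,keys):
    for k in keys:
        for q in spotter.regions_of(s,k):
            m=fill(q['pixels']);ys,xs=np.nonzero(m);c=proj(s,(*P[k],Z[k]))
            if np.hypot(xs.mean()-c[0],ys.mean()-c[1])>40: continue
            print(k,rimfit(s,k,m,P[k]) if k[0]=='m' else fit(s,k,m,(*P[k],Z[k])),'px',xs.min(),xs.max(),ys.min(),ys.max())
E
python3 - <<'E'
from rf import *
run(cams.snapshot("wrist"),['mouth_maple_large','mouth_maple_small'])
E
python3 -m inch '[{"grip":0.6,"dx":1,"dy":0,"dz":0,"rx":0,"ry":0,"rz":0},{"grip":0.6,"dx":1,"dy":0,"dz":0,"rx":0,"ry":0,"rz":0},{"grip":0.6,"dx":1,"dy":0,"dz":0,"rx":0,"ry":0,"rz":0},{"grip":0.6,"dx":1,"dy":0,"dz":0,"rx":0,"ry":0,"rz":0},{"grip":0.6,"dx":1,"dy":0,"dz":0,"rx":0,"ry":0,"rz":0},{"grip":0.6,"dx":0,"dy":0,"dz":0,"rx":0,"ry":0,"rz":0}]'
python3 - <<'E'
from rf import *
s=cams.snapshot("wrist");cv2.imwrite("pics/wbox2.png",s["frame"][:,:,::-1])
run(s,['mouth_walnut_large','mouth_walnut_small']); go(.62,-.246,.16)
E
```

```text
mouth_maple_large ([0.6198, 0.2314], np.float64(0.967)) px 334 455 116 238
mouth_maple_small ([0.5985, 0.1082], np.float64(0.958)) px 187 275 104 191
time: 6.65
tool_pos: [0.5319, 0.1807, 0.2194]
ee_rot: [3.138, 0.002, -3.134]
wrist_force: [0.3, -0.0, -0.3]
width: 0.0563
mouth_walnut_large ([0.4685, 0.1197], np.float64(0.979)) px 176 302 83 209
mouth_walnut_small ([0.4689, 0.2589], np.float64(0.974)) px 379 469 106 192
t 6.8 pos [0.5337 0.1803 0.2186] rot [ 3.139e+00  2.000e-03 -3.135e+00] w 0.0566 F [ 0.3 -1.  -0.3] j [ 0.22  0.12  1.34  0.    1.68 -1.35]
shift units [ -3.34 -17.08   2.3 ] turn units [0.03 0.02 0.07]
```

View pics/wbox2.png

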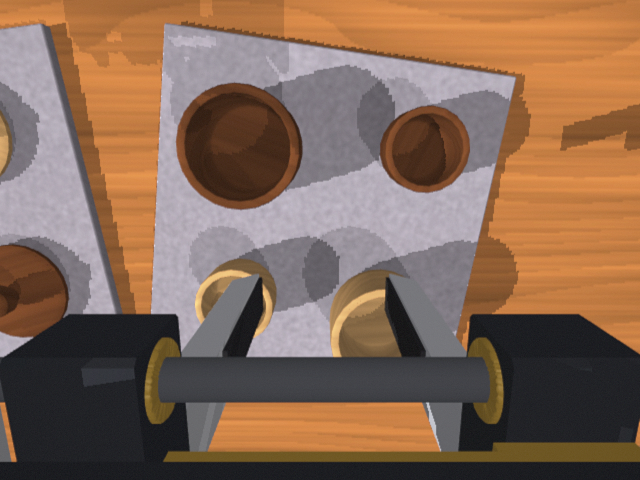

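```bash
python3 -m inch '[{"grip":0.6,"dx":0,"dy":-1,"dz":0,"rx":0,"ry":0,"rz":0},{"grip":0.6,"dx":-0.4,"dy":-1,"dz":0,"rx":0,"ry":0,"rz":0},{"grip":0.6,"dx":-0.4,"dy":-1,"dz":0,"rx":0,"ry":0,"rz":0},{"grip":0.6,"dx":-0.4,"dy":-1,"dz":0,"rx":0,"ry":0,"rz":0},{"grip":0.6,"dx":-0.4,"dy":-1,"dz":0,"rx":0,"ry":0,"rz":0},{"grip":0.6,"dx":-0.4,"dy":-1,"dz":0,"rx":0,"ry":0,"rz":0},{"grip":0.6,"dx":-0.4,"dy":-1,"dz":0,"rx":0,"ry":0,"rz":0},{"grip":0.6,"dx":-0.4,"dy":-1,"dz":0,"rx":0,"ry":0,"rz":0},{"grip":0.6,"dx":-0.4,"dy":-1,"dz":0,"rx":0,"ry":0,"rz":0},{"grip":0.6,"dx":-0.4,"dy":-1,"dz":0,"rx":0,"ry":0,"rz":0},{"grip":0.6,"dx":-0.4,"dy":-1,"dz":0,"rx":0,"ry":0,"rz":0},{"grip":0.6,"dx":-0.4,"dy":-1,"dz":0,"rx":0,"ry":0,"rz":0}]'
python3 -m inch '[{"grip":0.6,"dx":0,"dy":-1,"dz":0,"rx":0,"ry":0,"rz":0},{"grip":0.6,"dx":0,"dy":-1,"dz":0,"rx":0,"ry":0,"rz":0},{"grip":0.6,"dx":0,"dy":0,"dz":0,"rx":0,"ry":0,"rz":0}]'
python3 - <<'E'
from rf import *
s=cams.snapshot("wrist");cv2.imwrite("pics/wlid.png",s["frame"][:,:,::-1])
run(s,[k for k in P if k[0]=='l']); go(.6205,-.246,.10)
E
```

```text
time: 8.3
tool_pos: [0.6596, -0.1309, 0.2115]
ee_rot: [3.138, -0.0, -3.136]
wrist_force: [0.0, -0.5, 0.5]
width: 0.0565
time: 8.68
tool_pos: [0.6605, -0.1863, 0.209]
ee_rot: [3.138, -0.003, -3.139]
wrist_force: [-0.6, 0.9, -0.8]
width: 0.0563
lidmid_maple_small (array([ 0.4849973 , -0.26559896]), np.float64(0.9811320754716981)) px 177 262 0 47
lidmid_walnut_small (array([ 0.62153491, -0.24479572]), np.float64(0.9564005574357953)) px 214 291 139 217
t 8.925 pos [ 0.6609 -0.1829  0.2101] rot [ 3.138e+00 -1.000e-03 -3.135e+00] w 0.0563 F [ 0.6 -0.1 -0.2] j [-0.35  0.4   1.01  0.    1.73 -1.93]
shift units [ 1.63 -2.53  4.4 ] turn units [ 0.04 -0.02  0.08]
```

View pics/wlid.png

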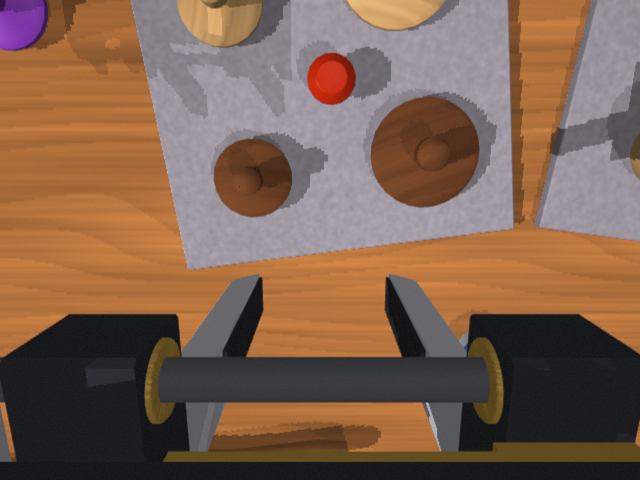

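```bash
python3 -m inch '[{"grip":0.6,"dx":0.8,"dy":-1,"dz":0.9,"rx":0,"ry":0,"rz":0},{"grip":0.6,"dx":0.6,"dy":-1,"dz":1,"rx":0,"ry":0,"rz":0.1},{"grip":0.6,"dx":0.2,"dy":-0.4,"dz":1,"rx":0,"ry":0,"rz":0},{"grip":0.6,"dx":0,"dy":0,"dz":1,"rx":0,"ry":0,"rz":0},{"grip":0.6,"dx":0,"dy":0,"dz":0.4,"rx":0,"ry":0,"rz":0},{"grip":0.6,"dx":0,"dy":0,"dz":0,"rx":0,"ry":0,"rz":0},{"grip":0.6,"dx":0,"dy":0,"dz":0,"rx":0,"ry":0,"rz":0}]'
python3 -c "
from h import *;go(.6208,-.2455,.050)"
```

```text
time: 9.8
tool_pos: [0.6233, -0.238, 0.105]
ee_rot: [3.14, 0.007, -3.134]
wrist_force: [-0.3, -1.0, 0.6]
width: 0.0561
t 9.8 pos [ 0.6233 -0.238   0.105 ] rot [ 3.14   0.007 -3.134] w 0.0561 F [-0.3 -1.   0.6] j [-0.45  0.39  1.24  0.    1.51 -2.03]
shift units [ 0.12 -0.3   2.2 ] turn units [0.02 0.08 0.09]
```

```bash
python3 -m inch '[{"grip":0.6,"dx":0.1,"dy":-0.3,"dz":0.7,"rx":0,"ry":0.1,"rz":0.1},{"grip":0.6,"dx":0,"dy":0,"dz":0.6,"rx":0,"ry":0,"rz":0},{"grip":0.6,"dx":0,"dy":0,"dz":0.3,"rx":0,"ry":0,"rz":0},{"grip":0.6,"dx":0,"dy":0,"dz":0.2,"rx":0,"ry":0,"rz":0},{"grip":0.6,"dx":0,"dy":0,"dz":0,"rx":0,"ry":0,"rz":0}]'
python3 -c "
from h import *;go(.6208,-.2455,.050)"
```

```text
time: 10.42
tool_pos: [0.6215, -0.2461, 0.058]
ee_rot: [3.141, -0.001, 3.14]
wrist_force: [0.7, 0.6, -0.6]
width: 0.0566
t 10.425 pos [ 0.6215 -0.2461  0.058 ] rot [ 3.141e+00 -1.000e-03  3.140e+00] w 0.0566 F [ 0.7  0.6 -0.6] j [-0.46  0.42  1.28  0.    1.44 -2.03]
shift units [0.03 0.03 0.32] turn units [ 0.01 -0.01 -0.01]
```

Well aligned. I'll take the last 8 mm down, then close.

```bash
python3 -m inch '[{"grip":0.6,"dx":0,"dy":0,"dz":0.3,"rx":0,"ry":0,"rz":0},{"grip":0.6,"dx":0,"dy":0,"dz":0.05,"rx":0,"ry":0,"rz":0},{"grip":0,"dx":0,"dy":0,"dz":0,"rx":0,"ry":0,"rz":0},{"grip":0,"dx":0,"dy":0,"dz":0,"rx":0,"ry":0,"rz":0},{"grip":0,"dx":0,"dy":0,"dz":0,"rx":0,"ry":0,"rz":0},{"grip":0,"dx":0,"dy":0,"dz":0,"rx":0,"ry":0,"rz":0},{"grip":0,"dx":0,"dy":0,"dz":0,"rx":0,"ry":0,"rz":0}]'
python3 -c "
from h import *;go(.6208,-.2455,.050)"
```

```text
time: 11.3
tool_pos: [0.6223, -0.2464, 0.0502]
ee_rot: [-3.141, 0.002, 3.14]
wrist_force: [-0.4, -0.2, -0.9]
width: 0.021
t 11.3 pos [ 0.6223 -0.2464  0.0502] rot [-3.141e+00  2.000e-03  3.140e+00] w 0.021 F [-0.4 -0.2 -0.9] j [-0.46  0.43  1.29  0.    1.42 -2.03]
shift units [0.06 0.04 0.01] turn units [-0.01  0.02 -0.01]
```

```bash
python3 -m inch '[{"grip":0,"dx":0,"dy":0,"dz":-0.5,"rx":0,"ry":0,"rz":0},{"grip":0,"dx":0,"dy":0,"dz":-1,"rx":0,"ry":0,"rz":0},{"grip":0,"dx":0,"dy":0,"dz":-1,"rx":0,"ry":0,"rz":0},{"grip":0,"dx":0,"dy":0.5,"dz":-1,"rx":0,"ry":0,"rz":0},{"grip":0,"dx":0.3,"dy":1,"dz":-1,"rx":0,"ry":0,"rz":0},{"grip":0,"dx":0.3,"dy":1,"dz":-1,"rx":0,"ry":0,"rz":0},{"grip":0,"dx":0.3,"dy":1,"dz":0,"rx":0,"ry":0,"rz":0},{"grip":0,"dx":0.3,"dy":1,"dz":0,"rx":0,"ry":0,"rz":0},{"grip":0,"dx":0.3,"dy":1,"dz":0,"rx":0,"ry":0,"rz":0},{"grip":0,"dx":0.3,"dy":1,"dz":0,"rx":0,"ry":0,"rz":0},{"grip":0,"dx":0.3,"dy":1,"dz":0,"rx":0,"ry":0,"rz":0},{"grip":0,"dx":0.3,"dy":1,"dz":0,"rx":0,"ry":0,"rz":0}]'
python3 -c "
from h import *;go(.470,.259,.18)"
```

```text
time: 12.8
tool_pos: [0.5569, -0.0248, 0.1896]
ee_rot: [3.141, -0.004, 3.138]
wrist_force: [1.1, 0.3, -0.1]
width: 0.0209
t 12.8 pos [ 0.5569 -0.0248  0.1896] rot [ 3.141 -0.004  3.138] w 0.0209 F [ 1.1  0.3 -0.1] j [-0.15  0.11  1.4   0.    1.63 -1.71]
shift units [ 3.52 11.34  0.41] turn units [ 0.01 -0.05 -0.04]
```

```bash
python3 -m inch '[{"grip":0,"dx":0.3,"dy":1,"dz":0,"rx":0,"ry":0,"rz":0},{"grip":0,"dx":0.3,"dy":1,"dz":0,"rx":0,"ry":0,"rz":0},{"grip":0,"dx":0.3,"dy":1,"dz":0,"rx":0,"ry":0,"rz":0},{"grip":0,"dx":0.3,"dy":1,"dz":0,"rx":0,"ry":0,"rz":0},{"grip":0,"dx":0.3,"dy":1,"dz":0,"rx":0,"ry":0,"rz":0},{"grip":0,"dx":0.3,"dy":1,"dz":0,"rx":0,"ry":0,"rz":0},{"grip":0,"dx":0.3,"dy":1,"dz":0,"rx":0,"ry":0,"rz":0},{"grip":0,"dx":0.3,"dy":1,"dz":0,"rx":0,"ry":0,"rz":0},{"grip":0,"dx":0.3,"dy":1,"dz":0,"rx":0,"ry":0,"rz":0},{"grip":0,"dx":0.3,"dy":1,"dz":0,"rx":0,"ry":0,"rz":0},{"grip":0,"dx":0.2,"dy":0.8,"dz":0,"rx":0,"ry":0,"rz":0},{"grip":0,"dx":0,"dy":0,"dz":0,"rx":0,"ry":0,"rz":0}]'
python3 -c "
from h import *;go(.470,.259,.13)
for n in ('wrist','scene'): s=cams.snapshot(n);cv2.imwrite(f'pics/held1_{n}.png',s['frame'][:,:,::-1])"
```

```text
time: 14.3
tool_pos: [0.4567, 0.261, 0.171]
ee_rot: [-3.137, -0.037, -3.138]
wrist_force: [-0.9, 0.1, -1.5]
width: 0.0207
t 14.3 pos [0.4567 0.261  0.171 ] rot [-3.137 -0.037 -3.138] w 0.0207 F [-0.9  0.1 -1.5] j [ 0.4   0.07  1.48  0.01  1.62 -1.17]
shift units [-0.59 -0.07  1.62] turn units [-0.05 -0.42  0.04]
```

View pics/held1_wrist.png

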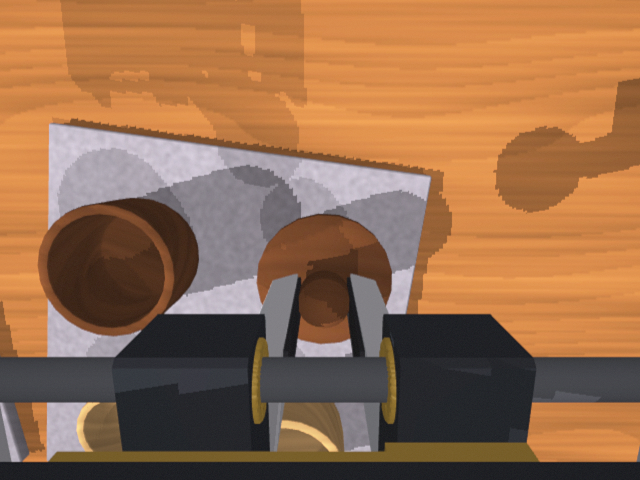

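View pics/held1_scene.png

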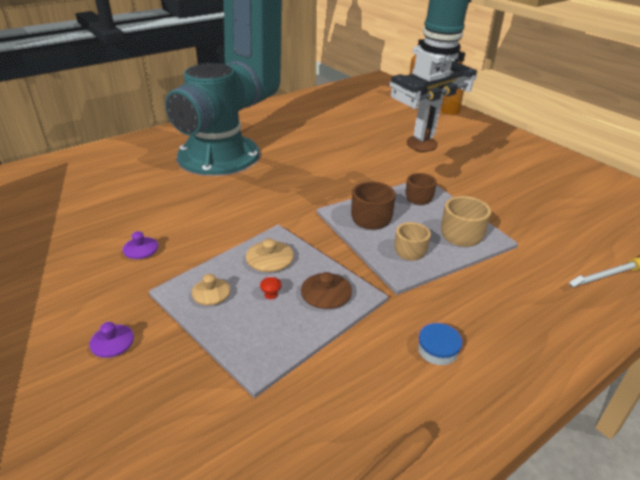

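```bash
python3 -m inch '[{"grip":0,"dx":-0.6,"dy":-0.05,"dz":0,"rx":0,"ry":-0.4,"rz":0},{"grip":0,"dx":0,"dy":0,"dz":0.3,"rx":0,"ry":0,"rz":0},{"grip":0,"dx":0,"dy":0,"dz":0,"rx":0,"ry":0,"rz":0},{"grip":0,"dx":0,"dy":0,"dz":0,"rx":0,"ry":0,"rz":0}]'
cat > held.py <<'E'
from h import *
import sys
k,name,ox=sys.argv[1],sys.argv[2],float(sys.argv[3])
s=cams.snapshot("wrist");o=robot.get_obs();Rm=R.from_euler('xyz',o['ee_rot'])
im=s['frame'][:,:,::-1].copy()
L='large' in k
for r,z,c in (((45 if L else 33),-10,(0,255,0)),((13 if L else 11),18.5,(0,255,255)),((45 if L else 33),-14.5,(255,0,0))):
    # lid axis along -tool z ; lid point 14.5mm beyond TCP
    pts=np.array([proj(s,o['tool_pos']+Rm.apply([ox+r/1e3*np.cos(t),r/1e3*np.sin(t),.0145-z/1e3])) for t in T]).round().astype(int)
    cv2.polylines(im,[pts],True,c,1)
cv2.imwrite(f"pics/{name}.png",cv2.resize(im[150:400,200:460],None,fx=2.4,fy=2.4))
E
python3 held.py lidmid_walnut_small held1b 0.001; python3 -c "
from h import *;go(.470,.259,.13)"
```

```text
time: 14.9
tool_pos: [0.4741, 0.2559, 0.162]
ee_rot: [-3.135, 0.001, 3.14]
wrist_force: [1.9, 0.7, -0.8]
width: 0.0207
t 14.95 pos [0.474  0.2559 0.1619] rot [-3.135  0.     3.14 ] w 0.0207 F [-0.6  0.1 -0.3] j [ 0.39  0.08  1.49 -0.01  1.57 -1.18]
shift units [0.16 0.13 1.28] turn units [-0.07  0.   -0.02]
```

View pics/held1b.png

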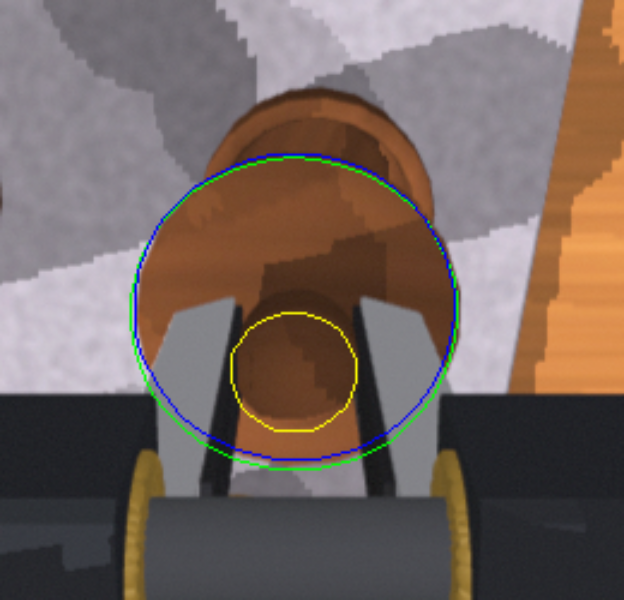

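```bash
python3 -m inch '[{"grip":0,"dx":0.08,"dy":0.1,"dz":0.8,"rx":0,"ry":0,"rz":0},{"grip":0,"dx":0,"dy":0,"dz":0.8,"rx":0,"ry":0,"rz":0},{"grip":0,"dx":0,"dy":0,"dz":0.4,"rx":0,"ry":0,"rz":0},{"grip":0,"dx":0,"dy":0,"dz":0.1,"rx":0,"ry":0,"rz":0},{"grip":0,"dx":0,"dy":0,"dz":0,"rx":0,"ry":0,"rz":0}]'
python3 held.py lidmid_walnut_small held1c 0.0034; python3 -c "
from h import *;go(.472,.2585,.0912)"
```

```text
time: 15.58
tool_pos: [0.4733, 0.2585, 0.1102]
ee_rot: [-3.137, 0.004, 3.139]
wrist_force: [1.0, -0.7, -1.0]
width: 0.0211
t 15.625 pos [0.4734 0.2585 0.1104] rot [-3.137  0.004  3.139] w 0.0205 F [-0.2  0.2 -1.1] j [ 0.4   0.11  1.56 -0.01  1.46 -1.17]
shift units [0.06 0.   0.77] turn units [-0.05  0.05 -0.03]
```

View pics/held1c.png

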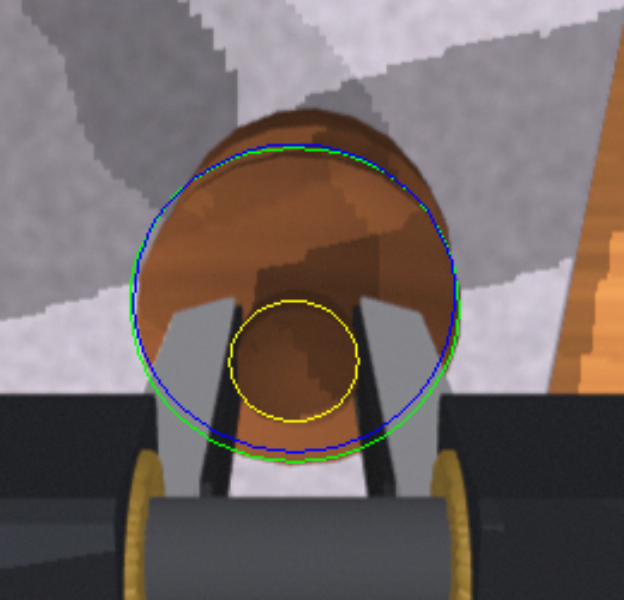

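```bash
python3 -m inch '[{"grip":0,"dx":0.05,"dy":0,"dz":0.3,"rx":0,"ry":0.05,"rz":0},{"grip":0,"dx":0,"dy":0,"dz":0.2,"rx":0,"ry":0,"rz":0},{"grip":0,"dx":0,"dy":0,"dz":0,"rx":0,"ry":0,"rz":0}]'; python3 -c "
from h import *;go(.472,.2585,.0912)"
```

```text
time: 16.0
tool_pos: [0.4728, 0.2587, 0.0983]
ee_rot: [-3.138, 0.002, 3.139]
wrist_force: [0.2, 0.1, -1.2]
width: 0.021
t 16.0 pos [0.4728 0.2587 0.0983] rot [-3.138e+00  2.000e-03  3.139e+00] w 0.021 F [ 0.2  0.1 -1.2] j [ 0.4   0.12  1.58 -0.    1.44 -1.17]
shift units [ 0.03 -0.01  0.28] turn units [-0.04  0.02 -0.03]
```

```bash
python3 -m inch '[{"grip":0,"dx":0.03,"dy":0,"dz":0.15,"rx":0,"ry":0,"rz":0},{"grip":0,"dx":0,"dy":0,"dz":0,"rx":0,"ry":0,"rz":0}]';python3 -m inch '[{"grip":0,"dx":0,"dy":0,"dz":0.1,"rx":0,"ry":0,"rz":0},{"grip":0,"dx":0,"dy":0,"dz":0,"rx":0,"ry":0,"rz":0}]'
```

```text
time: 16.25
tool_pos: [0.472, 0.2587, 0.0943]
ee_rot: [-3.138, 0.002, 3.139]
wrist_force: [-0.3, 0.8, -0.1]
width: 0.0213
time: 16.5
tool_pos: [0.4721, 0.259, 0.0919]
ee_rot: [-3.139, 0.002, 3.139]
wrist_force: [-0.6, -0.4, -1.6]
width: 0.0208
```

```bash
python3 -m inch '[{"grip":0,"dx":0,"dy":0,"dz":0.05,"rx":0,"ry":0,"rz":0},{"grip":0,"dx":0,"dy":0,"dz":0,"rx":0,"ry":0,"rz":0}]';python3 -m inch '[{"grip":0,"dx":0,"dy":0,"dz":0.04,"rx":0,"ry":0,"rz":0},{"grip":0,"dx":0,"dy":0,"dz":0,"rx":0,"ry":0,"rz":0}]'
```

```text
time: 16.75
tool_pos: [0.4721, 0.2593, 0.0912]
ee_rot: [-3.139, 0.002, 3.139]
wrist_force: [-1.1, 0.3, 0.3]
width: 0.0208
time: 17.0
tool_pos: [0.4722, 0.2593, 0.0912]
ee_rot: [-3.139, 0.003, 3.139]
wrist_force: [-1.1, -0.7, 0.6]
width: 0.0207
```

Contact came at the predicted seated height of 0.0912. I'll release and rise.

```bash
python3 -m inch '[{"grip":0.5,"dx":0,"dy":0,"dz":0,"rx":0,"ry":0,"rz":0},{"grip":0.5,"dx":0,"dy":0,"dz":0,"rx":0,"ry":0,"rz":0},{"grip":0.5,"dx":0,"dy":0,"dz":0,"rx":0,"ry":0,"rz":0},{"grip":0.5,"dx":0,"dy":0,"dz":0,"rx":0,"ry":0,"rz":0},{"grip":0.5,"dx":0,"dy":0,"dz":-0.5,"rx":0,"ry":0,"rz":0},{"grip":0.5,"dx":0,"dy":0,"dz":-1,"rx":0,"ry":0,"rz":0},{"grip":0.5,"dx":0,"dy":0,"dz":-1,"rx":0,"ry":0,"rz":0},{"grip":0.5,"dx":0,"dy":-0.5,"dz":-1,"rx":0,"ry":0,"rz":0},{"grip":0.5,"dx":0,"dy":-1,"dz":-0.5,"rx":0,"ry":0,"rz":0},{"grip":0.5,"dx":0,"dy":-1,"dz":0,"rx":0,"ry":0,"rz":0},{"grip":0.5,"dx":0,"dy":-1,"dz":0,"rx":0,"ry":0,"rz":0},{"grip":0.5,"dx":0,"dy":-1,"dz":0,"rx":0,"ry":0,"rz":0}]'; python3 -c "
from h import *;go(.461,-.1305,.10)
s=cams.snapshot('scene');cv2.imwrite('pics/p1.png',cv2.resize(s['frame'][140:290,300:500,::-1],None,fx=4,fy=4))"
```

```text
time: 18.5
tool_pos: [0.4736, 0.1456, 0.2017]
ee_rot: [-3.141, 0.013, -3.14]
wrist_force: [-0.4, -0.6, -0.1]
width: 0.0471
t 18.5 pos [0.4736 0.1456 0.2017] rot [-3.141  0.013 -3.14 ] w 0.0471 F [-0.4 -0.6 -0.1] j [ 0.19 -0.04  1.54 -0.    1.63 -1.39]
shift units [  0.57 -11.04   4.07] turn units [-0.01  0.15  0.02]
```

View pics/p1.png

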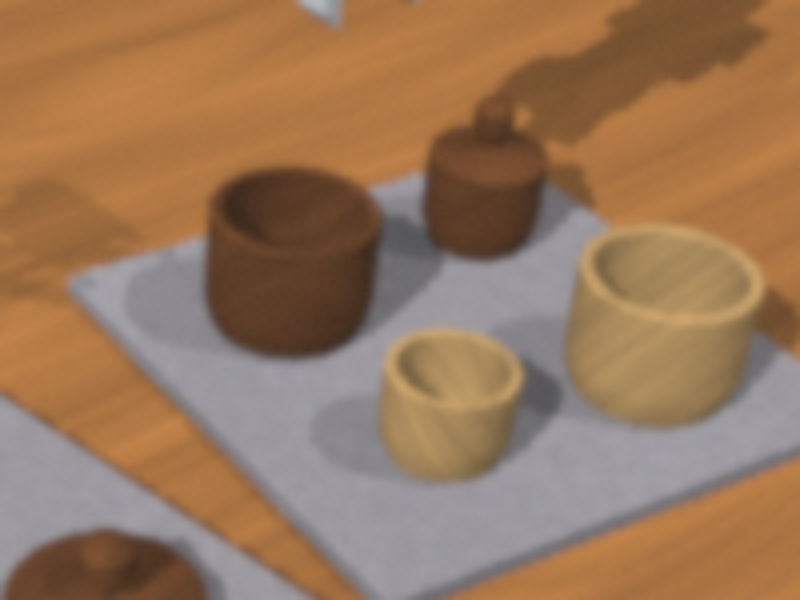

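The crop shows the small walnut lid level and home at (487,150). Next is the large maple lid.

```bash
python3 -m inch '[{"grip":0.6,"dx":0,"dy":-1,"dz":0,"rx":0,"ry":0.15,"rz":0},{"grip":0.6,"dx":0,"dy":-1,"dz":0,"rx":0,"ry":0,"rz":0},{"grip":0.6,"dx":0,"dy":-1,"dz":0,"rx":0,"ry":0,"rz":0},{"grip":0.6,"dx":0,"dy":-1,"dz":0.1,"rx":0,"ry":0,"rz":0},{"grip":0.6,"dx":0,"dy":-1,"dz":0.5,"rx":0,"ry":0,"rz":0},{"grip":0.6,"dx":0,"dy":-1,"dz":0.5,"rx":0,"ry":0,"rz":0},{"grip":0.6,"dx":0,"dy":-1,"dz":0.5,"rx":0,"ry":0,"rz":0},{"grip":0.6,"dx":0.2,"dy":-1,"dz":0.5,"rx":0,"ry":0,"rz":0},{"grip":0.6,"dx":0.2,"dy":-1,"dz":0.5,"rx":0,"ry":0,"rz":0},{"grip":0.6,"dx":0.2,"dy":-0.8,"dz":0.5,"rx":0,"ry":0,"rz":0},{"grip":0.6,"dx":0,"dy":0,"dz":0.3,"rx":0,"ry":0,"rz":0},{"grip":0.6,"dx":0,"dy":0,"dz":0,"rx":0,"ry":0,"rz":0}]'; python3 -c "
from h import *;go(.4605,-.1305,.05)"
```

```text
time: 20.05
tool_pos: [0.4636, -0.1071, 0.1269]
ee_rot: [-3.139, 0.018, 3.14]
wrist_force: [-0.2, -0.7, -0.7]
width: 0.0566
t 20.05 pos [ 0.4636 -0.1071  0.1269] rot [-3.139  0.018  3.14 ] w 0.0566 F [-0.2 -0.7 -0.7] j [-0.35 -0.06  1.7   0.    1.48 -1.92]
shift units [ 0.18 -0.93  3.08] turn units [-0.02  0.21 -0.01]
```

```bash
python3 -m inch '[{"grip":0.6,"dx":0.1,"dy":-0.8,"dz":0.5,"rx":0,"ry":0.2,"rz":0},{"grip":0.6,"dx":0,"dy":-0.1,"dz":0.6,"rx":0,"ry":0,"rz":0},{"grip":0.6,"dx":0,"dy":0,"dz":0.7,"rx":0,"ry":0,"rz":0},{"grip":0.6,"dx":0,"dy":0,"dz":0.5,"rx":0,"ry":0,"rz":0},{"grip":0.6,"dx":0,"dy":0,"dz":0.1,"rx":0,"ry":0,"rz":0},{"grip":0.6,"dx":0,"dy":0,"dz":0,"rx":0,"ry":0,"rz":0}]'; python3 -c "
from h import *;go(.4605,-.1305,.05)"
```

```text
time: 20.8
tool_pos: [0.4622, -0.13, 0.0635]
ee_rot: [-3.14, 0.0, -3.14]
wrist_force: [-0.9, -0.9, -0.2]
width: 0.0564
t 20.8 pos [ 0.4622 -0.13    0.0635] rot [-3.14  0.   -3.14] w 0.0564 F [-0.9 -0.9 -0.2] j [-0.39  0.02  1.76 -0.    1.36 -1.96]
shift units [ 0.07 -0.02  0.54] turn units [-0.02  0.    0.01]
```

```bash
python3 -m inch '[{"grip":0.6,"dx":0.07,"dy":0,"dz":0.3,"rx":0,"ry":0,"rz":0},{"grip":0.6,"dx":0,"dy":0,"dz":0.2,"rx":0,"ry":0,"rz":0},{"grip":0.6,"dx":0,"dy":0,"dz":0.1,"rx":0,"ry":0,"rz":0},{"grip":0,"dx":0,"dy":0,"dz":0,"rx":0,"ry":0,"rz":0},{"grip":0,"dx":0,"dy":0,"dz":0,"rx":0,"ry":0,"rz":0},{"grip":0,"dx":0,"dy":0,"dz":0,"rx":0,"ry":0,"rz":0},{"grip":0,"dx":0,"dy":0,"dz":0,"rx":0,"ry":0,"rz":0},{"grip":0,"dx":0,"dy":0,"dz":0,"rx":0,"ry":0,"rz":0}]'; python3 -c "
from h import *;go(.4605,-.1305,.05)"
```

```text
time: 21.8
tool_pos: [0.4616, -0.1304, 0.0492]
ee_rot: [-3.139, 0.004, -3.14]
wrist_force: [-0.1, 0.4, -0.4]
width: 0.025
t 21.8 pos [ 0.4616 -0.1304  0.0492] rot [-3.139  0.004 -3.14 ] w 0.025 F [-0.1  0.4 -0.4] j [-0.39  0.03  1.78 -0.    1.33 -1.96]
shift units [ 0.04 -0.   -0.03] turn units [-0.03  0.04  0.02]
```

```bash
python3 -m inch '[{"grip":0,"dx":0,"dy":0,"dz":-0.5,"rx":0,"ry":0,"rz":0},{"grip":0,"dx":0,"dy":0,"dz":-1,"rx":0,"ry":0,"rz":0},{"grip":0,"dx":0,"dy":0,"dz":-1,"rx":0,"ry":0,"rz":0},{"grip":0,"dx":-0.3,"dy":0.5,"dz":-1,"rx":0,"ry":0,"rz":0},{"grip":0,"dx":-0.45,"dy":1,"dz":-1,"rx":0,"ry":0,"rz":0},{"grip":0,"dx":-0.45,"dy":1,"dz":-0.6,"rx":0,"ry":0,"rz":0},{"grip":0,"dx":-0.45,"dy":1,"dz":0,"rx":0,"ry":0,"rz":0},{"grip":0,"dx":-0.45,"dy":1,"dz":0,"rx":0,"ry":0,"rz":0},{"grip":0,"dx":-0.45,"dy":1,"dz":0,"rx":0,"ry":0,"rz":0},{"grip":0,"dx":-0.45,"dy":1,"dz":0,"rx":0,"ry":0,"rz":0},{"grip":0,"dx":-0.45,"dy":1,"dz":0,"rx":0,"ry":0,"rz":0},{"grip":0,"dx":-0.45,"dy":1,"dz":0,"rx":0,"ry":0,"rz":0}]'
python3 -c "
from h import *;go(.622,.231,.18)"
```

```text
time: 23.3
tool_pos: [0.5619, 0.0877, 0.1912]
ee_rot: [-3.138, 0.013, 3.139]
wrist_force: [1.2, 0.7, -0.9]
width: 0.0249
t 23.3 pos [0.5619 0.0877 0.1912] rot [-3.138  0.013  3.139] w 0.0249 F [ 1.2  0.7 -0.9] j [ 0.06  0.13  1.38 -0.    1.62 -1.51]
shift units [-2.38  5.74  0.46] turn units [-0.04  0.15 -0.03]
```

```bash
python3 -m inch '[{"grip":0,"dx":-0.4,"dy":1,"dz":0,"rx":0,"ry":0.1,"rz":0},{"grip":0,"dx":-0.4,"dy":1,"dz":0,"rx":0,"ry":0,"rz":0},{"grip":0,"dx":-0.4,"dy":1,"dz":0,"rx":0,"ry":0,"rz":0},{"grip":0,"dx":-0.4,"dy":1,"dz":0,"rx":0,"ry":0,"rz":0},{"grip":0,"dx":-0.4,"dy":1,"dz":0.2,"rx":0,"ry":0,"rz":0},{"grip":0,"dx":-0.2,"dy":0.4,"dz":0.2,"rx":0,"ry":0,"rz":0},{"grip":0,"dx":0,"dy":0,"dz":0,"rx":0,"ry":0,"rz":0},{"grip":0,"dx":0,"dy":0,"dz":0,"rx":0,"ry":0,"rz":0}]'
python3 held.py lidmid_maple_large held2 0.002; python3 -c "
from h import *;go(.622,.231,.18)"
```

```text
time: 24.3
tool_pos: [0.6191, 0.2277, 0.1855]
ee_rot: [-3.137, 0.006, 3.141]
wrist_force: [0.5, 0.1, -0.7]
width: 0.0252
t 24.35 pos [0.6191 0.2276 0.1855] rot [-3.138  0.006  3.14 ] w 0.025 F [-0.   0.  -0.8] j [ 0.27  0.34  1.14 -0.01  1.66 -1.3 ]
shift units [-0.12  0.14  0.22] turn units [-0.05  0.07 -0.01]
```

View pics/held2.png

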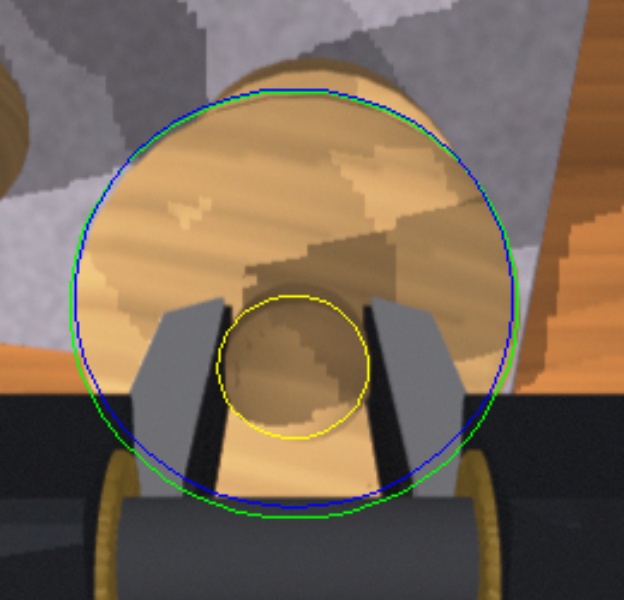

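```bash
python3 -m inch '[{"grip":0,"dx":-0.13,"dy":0.12,"dz":0.7,"rx":0,"ry":0,"rz":0},{"grip":0,"dx":0,"dy":0,"dz":0.8,"rx":0,"ry":0,"rz":0},{"grip":0,"dx":0,"dy":0,"dz":0.4,"rx":0,"ry":0,"rz":0},{"grip":0,"dx":0,"dy":0,"dz":0,"rx":0,"ry":0,"rz":0},{"grip":0,"dx":0,"dy":0,"dz":0,"rx":0,"ry":0,"rz":0}]'
python3 held.py lidmid_maple_large held2b 0.003; python3 -c "
from h import *;go(.623,.2305,.1082)"
```

```text
time: 24.98
tool_pos: [0.6227, 0.2283, 0.1351]
ee_rot: [-3.137, 0.006, 3.137]
wrist_force: [0.4, 0.7, -1.6]
width: 0.025
t 25.025 pos [0.6227 0.2283 0.1351] rot [-3.137  0.006  3.137] w 0.0251 F [-0.7 -1.1 -1.5] j [ 0.27  0.36  1.21 -0.01  1.57 -1.3 ]
shift units [-0.01  0.09  1.08] turn units [-0.05  0.07 -0.05]
```

View pics/held2b.png

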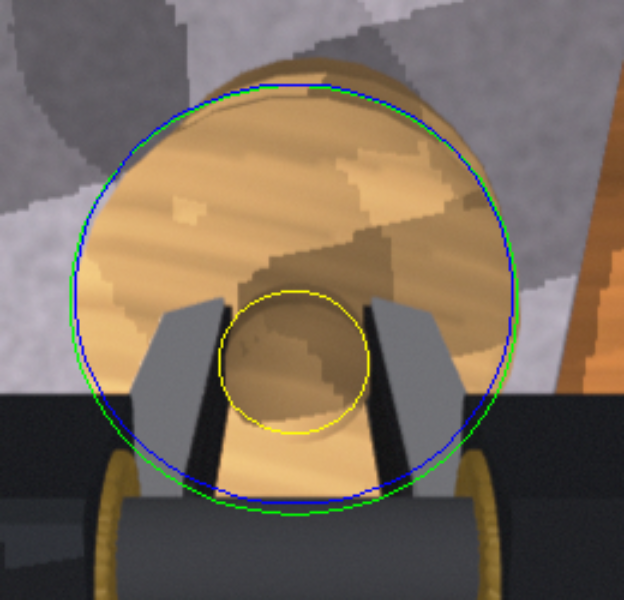

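```bash
python3 -m inch '[{"grip":0,"dx":0,"dy":0.1,"dz":0.4,"rx":0,"ry":0.07,"rz":0},{"grip":0,"dx":0,"dy":0,"dz":0.3,"rx":0,"ry":0,"rz":0},{"grip":0,"dx":0,"dy":0,"dz":0,"rx":0,"ry":0,"rz":0},{"grip":0,"dx":0,"dy":0,"dz":0,"rx":0,"ry":0,"rz":0}]'; python3 -c "
from h import *;go(.6225,.2305,.1082)"
```

```text
time: 25.52
tool_pos: [0.6233, 0.2312, 0.1175]
ee_rot: [-3.138, 0.001, 3.138]
wrist_force: [0.9, -0.1, -1.0]
width: 0.0247
t 25.525 pos [0.6233 0.2312 0.1175] rot [-3.138e+00  1.000e-03  3.138e+00] w 0.0247 F [ 0.9 -0.1 -1. ] j [ 0.27  0.38  1.22 -0.    1.54 -1.29]
shift units [ 0.03 -0.03  0.37] turn units [-0.05  0.02 -0.05]
```

```bash
python3 -m inch '[{"grip":0,"dx":0.03,"dy":-0.03,"dz":0.2,"rx":0,"ry":0,"rz":0},{"grip":0,"dx":0,"dy":0,"dz":0,"rx":0,"ry":0,"rz":0}]';python3 -m inch '[{"grip":0,"dx":0,"dy":0,"dz":0.1,"rx":0,"ry":0,"rz":0},{"grip":0,"dx":0,"dy":0,"dz":0,"rx":0,"ry":0,"rz":0}]';python3 -m inch '[{"grip":0,"dx":0,"dy":0,"dz":0.06,"rx":0,"ry":0,"rz":0},{"grip":0,"dx":0,"dy":0,"dz":0,"rx":0,"ry":0,"rz":0}]'
```

```text
time: 25.78
tool_pos: [0.6226, 0.2304, 0.1125]
ee_rot: [-3.138, 0.002, 3.138]
wrist_force: [0.4, -0.5, -1.1]
width: 0.025
time: 26.02
tool_pos: [0.6227, 0.2305, 0.1101]
ee_rot: [-3.138, 0.002, 3.138]
wrist_force: [0.2, 1.3, -0.9]
width: 0.025
time: 26.28
tool_pos: [0.6227, 0.2308, 0.1093]
ee_rot: [-3.139, 0.003, 3.138]
wrist_force: [-0.2, -0.5, -1.1]
width: 0.0248
```

```bash
python3 -m inch '[{"grip":0,"dx":0,"dy":0,"dz":0.05,"rx":0,"ry":0,"rz":0},{"grip":0,"dx":0,"dy":0,"dz":0,"rx":0,"ry":0,"rz":0}]';python3 -m inch '[{"grip":0,"dx":0,"dy":0,"dz":0.05,"rx":0,"ry":0,"rz":0},{"grip":0,"dx":0,"dy":0,"dz":0,"rx":0,"ry":0,"rz":0}]'
```

```text
time: 26.52
tool_pos: [0.6226, 0.231, 0.1089]
ee_rot: [-3.139, 0.003, 3.138]
wrist_force: [-1.3, 0.1, 0.3]
width: 0.0251
time: 26.78
tool_pos: [0.6226, 0.231, 0.1086]
ee_rot: [-3.139, 0.004, 3.138]
wrist_force: [-0.6, -0.6, 0.4]
width: 0.025
```

```bash
python3 -m inch '[{"grip":0,"dx":0,"dy":0,"dz":0.08,"rx":0,"ry":0,"rz":0},{"grip":0,"dx":0,"dy":0,"dz":0,"rx":0,"ry":0,"rz":0}]';python3 -m inch '[{"grip":0.5,"dx":0,"dy":0,"dz":0,"rx":0,"ry":0,"rz":0},{"grip":0.5,"dx":0,"dy":0,"dz":0,"rx":0,"ry":0,"rz":0},{"grip":0.5,"dx":0,"dy":0,"dz":0,"rx":0,"ry":0,"rz":0},{"grip":0.5,"dx":0,"dy":0,"dz":0,"rx":0,"ry":0,"rz":0},{"grip":0.5,"dx":0,"dy":0,"dz":-0.5,"rx":0,"ry":0,"rz":0},{"grip":0.5,"dx":0,"dy":0,"dz":-1,"rx":0,"ry":0,"rz":0},{"grip":0.5,"dx":0,"dy":0,"dz":-1,"rx":0,"ry":0,"rz":0},{"grip":0.5,"dx":0,"dy":-0.5,"dz":-1,"rx":0,"ry":0,"rz":0},{"grip":0.5,"dx":0,"dy":-1,"dz":0,"rx":0,"ry":0,"rz":0},{"grip":0.5,"dx":0,"dy":-1,"dz":0,"rx":0,"ry":0,"rz":0},{"grip":0.5,"dx":0,"dy":-1,"dz":0,"rx":0,"ry":0,"rz":0},{"grip":0.5,"dx":0,"dy":-1,"dz":0,"rx":0,"ry":0,"rz":0}]'; python3 -c "
from h import *;go(.6005,-.101,.10)
s=cams.snapshot('scene');cv2.imwrite('pics/p2.png',cv2.resize(s['frame'][140:290,300:500,::-1],None,fx=4,fy=4))"
```

```text
time: 27.02
tool_pos: [0.6228, 0.2311, 0.1085]
ee_rot: [-3.14, 0.005, 3.138]
wrist_force: [-2.3, -0.2, -0.7]
width: 0.0251
time: 28.52
tool_pos: [0.6242, 0.1177, 0.2055]
ee_rot: [-3.14, 0.015, -3.142]
wrist_force: [-0.4, 1.6, 0.2]
width: 0.0468
t 28.525 pos [0.6242 0.1177 0.2055] rot [-3.14   0.015 -3.142] w 0.0468 F [-0.4  1.6  0.2] j [ 0.1   0.27  1.19 -0.    1.67 -1.47]
shift units [ 1.01 -8.74  4.22] turn units [-0.01  0.17 -0.  ]
```

View pics/p2.png

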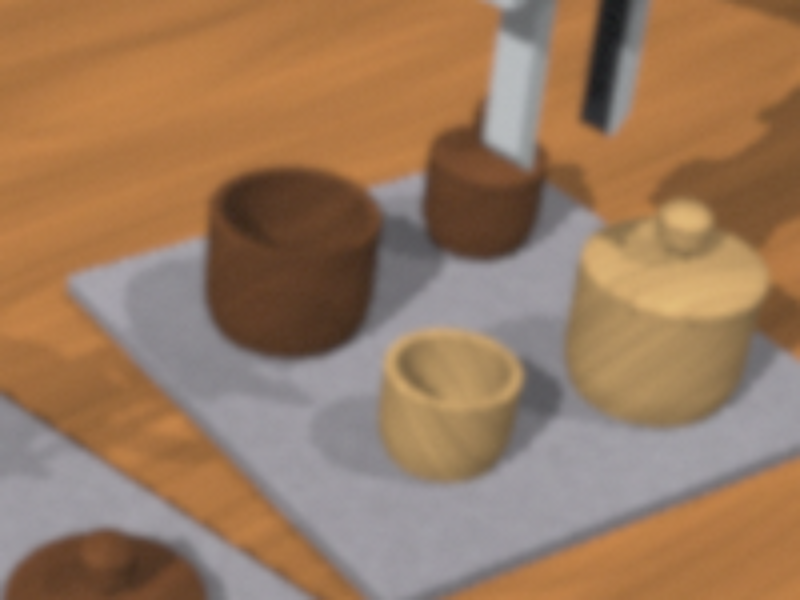

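The large maple lid is home at (672,270), and the boxes haven't moved. Next is the large walnut lid.

```bash
python3 -m inch '[{"grip":0.6,"dx":0.2,"dy":-1,"dz":0,"rx":0,"ry":0.15,"rz":0},{"grip":0.6,"dx":0.2,"dy":-1,"dz":0,"rx":0,"ry":0,"rz":0},{"grip":0.6,"dx":0.2,"dy":-1,"dz":0.2,"rx":0,"ry":0,"rz":0},{"grip":0.6,"dx":0.2,"dy":-1,"dz":0.6,"rx":0,"ry":0,"rz":0},{"grip":0.6,"dx":0.2,"dy":-1,"dz":0.6,"rx":0,"ry":0,"rz":0},{"grip":0.6,"dx":0.1,"dy":-1,"dz":0.6,"rx":0,"ry":0,"rz":0},{"grip":0.6,"dx":0,"dy":-1,"dz":0.6,"rx":0,"ry":0,"rz":0},{"grip":0.6,"dx":0,"dy":-1,"dz":0.6,"rx":0,"ry":0,"rz":0},{"grip":0.6,"dx":0,"dy":-0.7,"dz":0.6,"rx":0,"ry":0,"rz":0},{"grip":0.6,"dx":0,"dy":0,"dz":0,"rx":0,"ry":0,"rz":0},{"grip":0.6,"dx":0,"dy":0,"dz":0,"rx":0,"ry":0,"rz":0}]'; python3 -c "
from h import *;go(.6005,-.101,.05)"
```

```text
time: 29.95
tool_pos: [0.6012, -0.105, 0.1194]
ee_rot: [-3.14, 0.019, 3.14]
wrist_force: [0.5, -0.3, 0.0]
width: 0.0564
t 29.95 pos [ 0.6012 -0.105   0.1194] rot [-3.14   0.019  3.14 ] w 0.0564 F [ 0.5 -0.3  0. ] j [-0.27  0.25  1.39  0.    1.49 -1.84]
shift units [0.08 0.16 2.78] turn units [-0.01  0.22 -0.02]
```

```bash
python3 -m inch '[{"grip":0.6,"dx":0,"dy":0.15,"dz":0.4,"rx":0,"ry":0.2,"rz":0},{"grip":0.6,"dx":0,"dy":0,"dz":0.7,"rx":0,"ry":0,"rz":0},{"grip":0.6,"dx":0,"dy":0,"dz":0.7,"rx":0,"ry":0,"rz":0},{"grip":0.6,"dx":0,"dy":0,"dz":0.4,"rx":0,"ry":0,"rz":0},{"grip":0.6,"dx":0,"dy":0,"dz":0,"rx":0,"ry":0,"rz":0},{"grip":0.6,"dx":0,"dy":0,"dz":0,"rx":0,"ry":0,"rz":0}]'; python3 -c "
from h import *;go(.6005,-.101,.05)"
```

```text
time: 30.7
tool_pos: [0.6016, -0.0984, 0.0605]
ee_rot: [-3.141, -0.0, -3.14]
wrist_force: [0.3, 0.8, 0.6]
width: 0.0566
t 30.7 pos [ 0.6016 -0.0984  0.0605] rot [-3.141 -0.    -3.14 ] w 0.0566 F [0.3 0.8 0.6] j [-0.25  0.3   1.44 -0.    1.4  -1.83]
shift units [ 0.04 -0.1   0.42] turn units [-0.   -0.    0.02]
```

```bash
python3 -m inch '[{"grip":0.6,"dx":0.04,"dy":-0.1,"dz":0.25,"rx":0,"ry":0,"rz":0},{"grip":0.6,"dx":0,"dy":0,"dz":0.15,"rx":0,"ry":0,"rz":0},{"grip":0.6,"dx":0,"dy":0,"dz":0.03,"rx":0,"ry":0,"rz":0},{"grip":0,"dx":0,"dy":0,"dz":0,"rx":0,"ry":0,"rz":0},{"grip":0,"dx":0,"dy":0,"dz":0,"rx":0,"ry":0,"rz":0},{"grip":0,"dx":0,"dy":0,"dz":0,"rx":0,"ry":0,"rz":0},{"grip":0,"dx":0,"dy":0,"dz":0,"rx":0,"ry":0,"rz":0},{"grip":0,"dx":0,"dy":0,"dz":0,"rx":0,"ry":0,"rz":0}]'; python3 -c "
from h import *;go(.4705,.119,.18)"
```

```text
time: 31.7
tool_pos: [0.6017, -0.1017, 0.051]
ee_rot: [-3.14, 0.003, -3.141]
wrist_force: [-0.8, 0.2, 0.5]
width: 0.025
t 31.7 pos [ 0.6017 -0.1017  0.051 ] rot [-3.140e+00  3.000e-03 -3.141e+00] w 0.025 F [-0.8  0.2  0.5] j [-0.26  0.3   1.46 -0.    1.38 -1.83]
shift units [ 5.22  8.83 -5.19] turn units [-0.02  0.04  0.01]
```

```bash
python3 -m inch '[{"grip":0,"dx":0,"dy":0,"dz":-0.5,"rx":0,"ry":0,"rz":0},{"grip":0,"dx":0,"dy":0,"dz":-1,"rx":0,"ry":0,"rz":0},{"grip":0,"dx":0,"dy":0,"dz":-1,"rx":0,"ry":0,"rz":0},{"grip":0,"dx":0.3,"dy":0.5,"dz":-1,"rx":0,"ry":0,"rz":0},{"grip":0,"dx":0.6,"dy":1,"dz":-1,"rx":0,"ry":0,"rz":0},{"grip":0,"dx":0.6,"dy":1,"dz":-0.5,"rx":0,"ry":0,"rz":0},{"grip":0,"dx":0.6,"dy":1,"dz":0,"rx":0,"ry":0,"rz":0},{"grip":0,"dx":0.6,"dy":1,"dz":0,"rx":0,"ry":0,"rz":0},{"grip":0,"dx":0.6,"dy":1,"dz":0,"rx":0,"ry":0,"rz":0},{"grip":0,"dx":0.6,"dy":1,"dz":0,"rx":0,"ry":0,"rz":0},{"grip":0,"dx":0.6,"dy":1,"dz":0,"rx":0,"ry":0,"rz":0},{"grip":0,"dx":0.4,"dy":0.6,"dz":0,"rx":0,"ry":0,"rz":0}]'
python3 -m inch '[{"grip":0,"dx":0,"dy":0,"dz":0,"rx":0,"ry":0,"rz":0}]'
python3 -c "
from h import *;go(.4715,.119,.16)"
```

```text
time: 33.2
tool_pos: [0.4766, 0.1059, 0.1893]
ee_rot: [-3.141, 0.015, 3.14]
wrist_force: [-0.0, -0.1, -0.8]
width: 0.0248
time: 33.33
tool_pos: [0.4763, 0.1065, 0.19]
ee_rot: [-3.14, 0.016, 3.141]
wrist_force: [-0.5, -0.2, -0.8]
width: 0.0254
t 33.325 pos [0.4763 0.1065 0.19  ] rot [-3.14   0.016  3.141] w 0.0254 F [-0.5 -0.2 -0.8] j [ 0.11 -0.06  1.57 -0.    1.61 -1.47]
shift units [0.21 0.5  1.2 ] turn units [-0.01  0.18 -0.  ]
```

```bash
python3 -m inch '[{"grip":0,"dx":0.15,"dy":0.5,"dz":0.4,"rx":0,"ry":0.18,"rz":0},{"grip":0,"dx":0,"dy":0,"dz":0.5,"rx":0,"ry":0,"rz":0},{"grip":0,"dx":0,"dy":0,"dz":0.5,"rx":0,"ry":0,"rz":0},{"grip":0,"dx":0,"dy":0,"dz":0.4,"rx":0,"ry":0,"rz":0},{"grip":0,"dx":0,"dy":0,"dz":0,"rx":0,"ry":0,"rz":0},{"grip":0,"dx":0,"dy":0,"dz":0,"rx":0,"ry":0,"rz":0}]'
python3 held.py lidmid_walnut_large held3 0.003
python3 -c "
from h import *;go(.4715,.119,.11)"
```

```text
time: 34.08
tool_pos: [0.4731, 0.1173, 0.1399]
ee_rot: [-3.139, -0.004, 3.138]
wrist_force: [1.3, 0.0, -0.2]
width: 0.0252
t 34.125 pos [0.473  0.1173 0.14  ] rot [-3.139 -0.004  3.138] w 0.0252 F [ 0.6 -1.  -1. ] j [ 0.13 -0.02  1.64 -0.    1.53 -1.44]
shift units [0.06 0.07 1.2 ] turn units [-0.03 -0.05 -0.04]
```

View pics/held3.png

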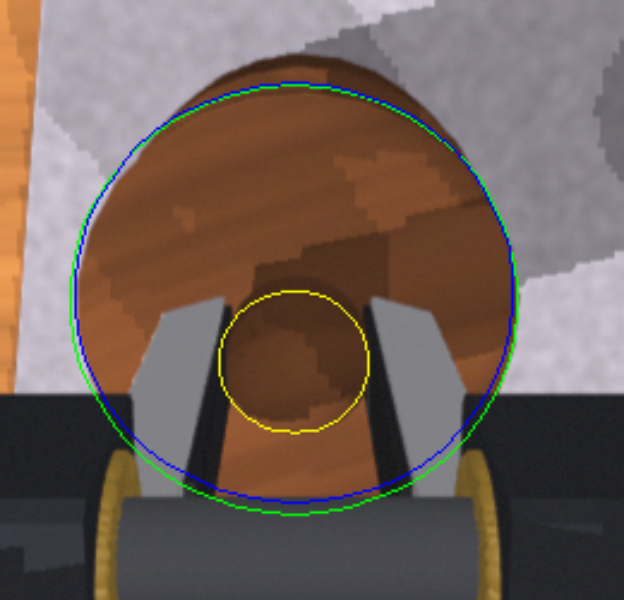

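Same offset as before, so I'll descend to the box.

```bash
python3 -m inch '[{"grip":0,"dx":0.05,"dy":0.06,"dz":0.4,"rx":0,"ry":-0.05,"rz":0},{"grip":0,"dx":0,"dy":0,"dz":0.3,"rx":0,"ry":0,"rz":0},{"grip":0,"dx":0,"dy":0,"dz":0.1,"rx":0,"ry":0,"rz":0},{"grip":0,"dx":0,"dy":0,"dz":0,"rx":0,"ry":0,"rz":0},{"grip":0,"dx":0,"dy":0,"dz":0,"rx":0,"ry":0,"rz":0}]'
python3 -c "
from h import *;go(.4715,.119,.11)"
```

```text
time: 34.75
tool_pos: [0.4721, 0.119, 0.1194]
ee_rot: [-3.139, 0.002, 3.138]
wrist_force: [0.3, -0.0, -0.6]
width: 0.0248
t 34.75 pos [0.4721 0.119  0.1194] rot [-3.139e+00  2.000e-03  3.138e+00] w 0.0248 F [ 0.3 -0.  -0.6] j [ 0.13 -0.01  1.67 -0.    1.48 -1.43]
shift units [0.02 0.   0.38] turn units [-0.03  0.03 -0.04]
```

```bash
python3 -m inch '[{"grip":0,"dx":0.02,"dy":0,"dz":0.2,"rx":0,"ry":0,"rz":0},{"grip":0,"dx":0,"dy":0,"dz":0,"rx":0,"ry":0,"rz":0}]';python3 -m inch '[{"grip":0,"dx":0,"dy":0,"dz":0.1,"rx":0,"ry":0,"rz":0},{"grip":0,"dx":0,"dy":0,"dz":0,"rx":0,"ry":0,"rz":0}]';python3 -m inch '[{"grip":0,"dx":0,"dy":0,"dz":0.07,"rx":0,"ry":0,"rz":0},{"grip":0,"dx":0,"dy":0,"dz":0,"rx":0,"ry":0,"rz":0}]'
```

```text
time: 35.0
tool_pos: [0.4718, 0.119, 0.1144]
ee_rot: [-3.139, 0.003, 3.138]
wrist_force: [-0.6, -0.4, -0.4]
width: 0.0249
time: 35.25
tool_pos: [0.4718, 0.119, 0.1118]
ee_rot: [-3.139, 0.003, 3.138]
wrist_force: [-0.6, 0.9, -0.7]
width: 0.0249
time: 35.5
tool_pos: [0.4718, 0.1188, 0.1102]
ee_rot: [-3.139, 0.003, 3.138]
wrist_force: [-0.5, 0.0, 0.3]
width: 0.0252
```

```bash
python3 -m inch '[{"grip":0,"dx":0,"dy":0,"dz":0.07,"rx":0,"ry":0,"rz":0},{"grip":0,"dx":0,"dy":0,"dz":0,"rx":0,"ry":0,"rz":0}]';python3 -m inch '[{"grip":0.5,"dx":0,"dy":0,"dz":0,"rx":0,"ry":0,"rz":0},{"grip":0.5,"dx":0,"dy":0,"dz":0,"rx":0,"ry":0,"rz":0},{"grip":0.5,"dx":0,"dy":0,"dz":0,"rx":0,"ry":0,"rz":0},{"grip":0.5,"dx":0,"dy":0,"dz":0,"rx":0,"ry":0,"rz":0},{"grip":0.5,"dx":0,"dy":0,"dz":-0.5,"rx":0,"ry":0,"rz":0},{"grip":0.5,"dx":0,"dy":0,"dz":-1,"rx":0,"ry":0,"rz":0},{"grip":0.5,"dx":0,"dy":0,"dz":-1,"rx":0,"ry":0,"rz":0},{"grip":0.5,"dx":0,"dy":-0.5,"dz":-1,"rx":0,"ry":0,"rz":0},{"grip":0.5,"dx":0,"dy":-1,"dz":0,"rx":0,"ry":0,"rz":0},{"grip":0.5,"dx":0,"dy":-1,"dz":0,"rx":0,"ry":0,"rz":0},{"grip":0.5,"dx":0,"dy":-1,"dz":0,"rx":0,"ry":0,"rz":0},{"grip":0.5,"dx":0,"dy":-1,"dz":0,"rx":0,"ry":0,"rz":0}]'; python3 -c "
from h import *;go(.485,-.266,.12)
s=cams.snapshot('scene');cv2.imwrite('pics/p3.png',cv2.resize(s['frame'][140:290,300:500,::-1],None,fx=4,fy=4))"
```

```text
time: 35.75
tool_pos: [0.472, 0.1188, 0.1102]
ee_rot: [-3.139, 0.004, 3.138]
wrist_force: [0.1, -0.5, -0.3]
width: 0.0251
time: 37.25
tool_pos: [0.4735, 0.0052, 0.2086]
ee_rot: [-3.139, 0.015, -3.141]
wrist_force: [-0.8, 0.1, 1.2]
width: 0.0471
t 37.25 pos [0.4735 0.0052 0.2086] rot [-3.139  0.015 -3.141] w 0.0471 F [-0.8  0.1  1.2] j [-0.11 -0.09  1.57 -0.    1.65 -1.68]
shift units [ -0.4  -10.84   3.58] turn units [-0.03  0.17  0.01]
```

View pics/p3.png

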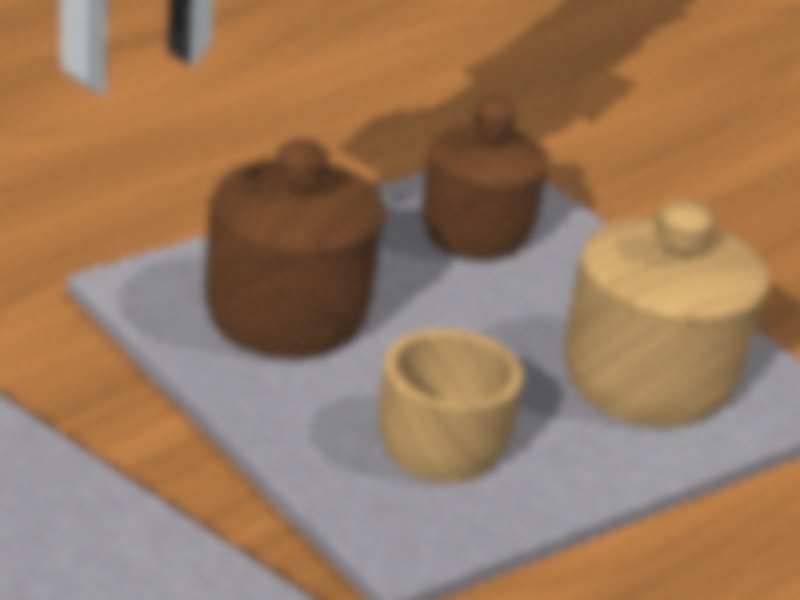

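Three lids are home, with the large walnut at (297,205). The last is the small maple lid on the board at (0.485, -0.266). The purple look-alikes are off the board.

```bash
python3 -m inch '[{"grip":0.6,"dx":0,"dy":-1,"dz":0,"rx":0,"ry":0.15,"rz":0},{"grip":0.6,"dx":0,"dy":-1,"dz":0,"rx":0,"ry":0,"rz":0},{"grip":0.6,"dx":0,"dy":-1,"dz":0,"rx":0,"ry":0,"rz":0},{"grip":0.6,"dx":0,"dy":-1,"dz":0.2,"rx":0,"ry":0,"rz":0},{"grip":0.6,"dx":0,"dy":-1,"dz":0.4,"rx":0,"ry":0,"rz":0},{"grip":0.6,"dx":0,"dy":-1,"dz":0.4,"rx":0,"ry":0,"rz":0},{"grip":0.6,"dx":0,"dy":-1,"dz":0.4,"rx":0,"ry":0,"rz":0},{"grip":0.6,"dx":-0.2,"dy":-1,"dz":0.4,"rx":0,"ry":0,"rz":0},{"grip":0.6,"dx":-0.2,"dy":-1,"dz":0.4,"rx":0,"ry":0,"rz":0},{"grip":0.6,"dx":0,"dy":-1,"dz":0.4,"rx":0,"ry":0,"rz":0},{"grip":0.6,"dx":0,"dy":-0.4,"dz":0,"rx":0,"ry":0,"rz":0},{"grip":0.6,"dx":0,"dy":0,"dz":0,"rx":0,"ry":0,"rz":0}]'; python3 -c "
from h import *;go(.485,-.266,.05)"
```

```text
time: 38.8
tool_pos: [0.4883, -0.2641, 0.1552]
ee_rot: [-3.135, 0.017, 3.14]
wrist_force: [-0.4, -0.2, 0.7]
width: 0.0566
t 38.8 pos [ 0.4883 -0.2641  0.1552] rot [-3.135  0.017  3.14 ] w 0.0566 F [-0.4 -0.2  0.7] j [-0.6   0.11  1.48  0.    1.54 -2.17]
shift units [ 0.2  -0.05  4.2 ] turn units [-0.08  0.19 -0.02]
```

```bash
python3 -m inch '[{"grip":0.6,"dx":0.1,"dy":-0.07,"dz":0.5,"rx":-0.08,"ry":0.18,"rz":0},{"grip":0.6,"dx":0,"dy":0,"dz":0.9,"rx":0,"ry":0,"rz":0},{"grip":0.6,"dx":0,"dy":0,"dz":0.9,"rx":0,"ry":0,"rz":0},{"grip":0.6,"dx":0,"dy":0,"dz":0.8,"rx":0,"ry":0,"rz":0},{"grip":0.6,"dx":0,"dy":0,"dz":0.5,"rx":0,"ry":0,"rz":0},{"grip":0.6,"dx":0,"dy":0,"dz":0,"rx":0,"ry":0,"rz":0},{"grip":0.6,"dx":0,"dy":0,"dz":0,"rx":0,"ry":0,"rz":0}]'; python3 -c "
from h import *;go(.485,-.266,.05)"
```

```text
time: 39.67
tool_pos: [0.4872, -0.2617, 0.0634]
ee_rot: [3.141, 0.001, -3.138]
wrist_force: [-0.1, 0.0, -0.8]
width: 0.0562
t 39.675 pos [ 0.4872 -0.2617  0.0634] rot [ 3.141e+00  1.000e-03 -3.138e+00] w 0.0562 F [-0.1  0.  -0.8] j [-0.6   0.18  1.59  0.    1.38 -2.17]
shift units [ 0.09 -0.17  0.53] turn units [0.01 0.01 0.04]
```

```bash
python3 -m inch '[{"grip":0.6,"dx":0.08,"dy":-0.17,"dz":0.15,"rx":0,"ry":0,"rz":0},{"grip":0.6,"dx":0,"dy":0,"dz":0.2,"rx":0,"ry":0,"rz":0},{"grip":0.6,"dx":0,"dy":0,"dz":0.15,"rx":0,"ry":0,"rz":0},{"grip":0.6,"dx":0,"dy":0,"dz":0.05,"rx":0,"ry":0,"rz":0},{"grip":0,"dx":0,"dy":0,"dz":0,"rx":0,"ry":0,"rz":0},{"grip":0,"dx":0,"dy":0,"dz":0,"rx":0,"ry":0,"rz":0},{"grip":0,"dx":0,"dy":0,"dz":0,"rx":0,"ry":0,"rz":0},{"grip":0,"dx":0,"dy":0,"dz":0,"rx":0,"ry":0,"rz":0},{"grip":0,"dx":0,"dy":0,"dz":0,"rx":0,"ry":0,"rz":0}]'; python3 -c "
from h import *;go(.6015,.1068,.18)"
```

```text
time: 40.8
tool_pos: [0.4864, -0.2671, 0.051]
ee_rot: [-3.14, 0.005, -3.138]
wrist_force: [-0.2, 0.1, 0.4]
width: 0.0211
t 40.8 pos [ 0.4864 -0.2671  0.051 ] rot [-3.14   0.005 -3.138] w 0.0211 F [-0.2  0.1  0.4] j [-0.61  0.19  1.6   0.    1.35 -2.18]
shift units [-4.68 14.93 -5.16] turn units [-0.02  0.05  0.04]
```

```bash
python3 -m inch '[{"grip":0,"dx":0,"dy":0,"dz":-0.5,"rx":0,"ry":0,"rz":0},{"grip":0,"dx":0,"dy":0,"dz":-1,"rx":0,"ry":0,"rz":0},{"grip":0,"dx":0,"dy":0,"dz":-1,"rx":0,"ry":0,"rz":0},{"grip":0,"dx":-0.1,"dy":0.5,"dz":-1,"rx":0,"ry":0,"rz":0},{"grip":0,"dx":-0.35,"dy":1,"dz":-1,"rx":0,"ry":0,"rz":0},{"grip":0,"dx":-0.35,"dy":1,"dz":-0.6,"rx":0,"ry":0,"rz":0},{"grip":0,"dx":-0.35,"dy":1,"dz":0,"rx":0,"ry":0,"rz":0},{"grip":0,"dx":-0.35,"dy":1,"dz":0,"rx":0,"ry":0,"rz":0},{"grip":0,"dx":-0.35,"dy":1,"dz":0,"rx":0,"ry":0,"rz":0},{"grip":0,"dx":-0.35,"dy":1,"dz":0,"rx":0,"ry":0,"rz":0},{"grip":0,"dx":-0.35,"dy":1,"dz":0,"rx":0,"ry":0,"rz":0},{"grip":0,"dx":-0.35,"dy":1,"dz":0,"rx":0,"ry":0,"rz":0}]'
python3 -c "
from h import *;go(.6015,.1068,.17)"
```

```text
time: 42.3
tool_pos: [0.5607, -0.0502, 0.1941]
ee_rot: [-3.136, 0.016, 3.141]
wrist_force: [-0.3, -0.8, -1.3]
width: 0.021
t 42.3 pos [ 0.5607 -0.0502  0.1941] rot [-3.136  0.016  3.141] w 0.021 F [-0.3 -0.8 -1.3] j [-0.19  0.11  1.4  -0.    1.62 -1.76]
shift units [-1.61  6.29  0.95] turn units [-0.07  0.18 -0.01]
```

```bash
python3 -m inch '[{"grip":0,"dx":-0.3,"dy":1,"dz":0,"rx":-0.07,"ry":0.18,"rz":0},{"grip":0,"dx":-0.3,"dy":1,"dz":0,"rx":0,"ry":0,"rz":0},{"grip":0,"dx":-0.3,"dy":1,"dz":0,"rx":0,"ry":0,"rz":0},{"grip":0,"dx":-0.3,"dy":1,"dz":0.2,"rx":0,"ry":0,"rz":0},{"grip":0,"dx":-0.2,"dy":1,"dz":0.4,"rx":0,"ry":0,"rz":0},{"grip":0,"dx":-0.1,"dy":0.9,"dz":0.5,"rx":0,"ry":0,"rz":0},{"grip":0,"dx":0,"dy":0,"dz":0.4,"rx":0,"ry":0,"rz":0},{"grip":0,"dx":0,"dy":0,"dz":0,"rx":0,"ry":0,"rz":0},{"grip":0,"dx":0,"dy":0,"dz":0,"rx":0,"ry":0,"rz":0}]'
python3 -c "
from h import *;go(.6015,.1063,.12)"
```

```text
time: 43.42
tool_pos: [0.601, 0.1022, 0.1638]
ee_rot: [-3.14, 0.009, -3.141]
wrist_force: [-0.6, 0.6, -0.1]
width: 0.0211
t 43.425 pos [0.601  0.1022 0.1638] rot [-3.14   0.009 -3.141] w 0.0211 F [-0.6  0.6 -0.1] j [ 0.08  0.23  1.32 -0.    1.58 -1.5 ]
shift units [-0.    0.17  1.75] turn units [-0.01  0.1   0.01]
```

```bash
python3 -m inch '[{"grip":0,"dx":-0.02,"dy":0.17,"dz":0.5,"rx":0,"ry":0.1,"rz":0},{"grip":0,"dx":0,"dy":0,"dz":0.6,"rx":0,"ry":0,"rz":0},{"grip":0,"dx":0,"dy":0,"dz":0.4,"rx":0,"ry":0,"rz":0},{"grip":0,"dx":0,"dy":0,"dz":0.1,"rx":0,"ry":0,"rz":0},{"grip":0,"dx":0,"dy":0,"dz":0,"rx":0,"ry":0,"rz":0},{"grip":0,"dx":0,"dy":0,"dz":0,"rx":0,"ry":0,"rz":0}]'
python3 held.py lidmid_maple_small held4 0.003
python3 -c "
from h import *;go(.6015,.1063,.092)"
```

```text
time: 44.18
tool_pos: [0.6017, 0.1048, 0.1212]
ee_rot: [-3.14, -0.0, 3.14]
wrist_force: [-0.6, -0.3, -0.6]
width: 0.0207
t 44.225 pos [0.6018 0.1048 0.1213] rot [-3.14 -0.    3.14] w 0.0209 F [ 0.3  0.  -0.2] j [ 0.08  0.26  1.37 -0.    1.51 -1.49]
shift units [0.01 0.06 1.17] turn units [-0.02 -0.   -0.02]
```

View pics/held4.png

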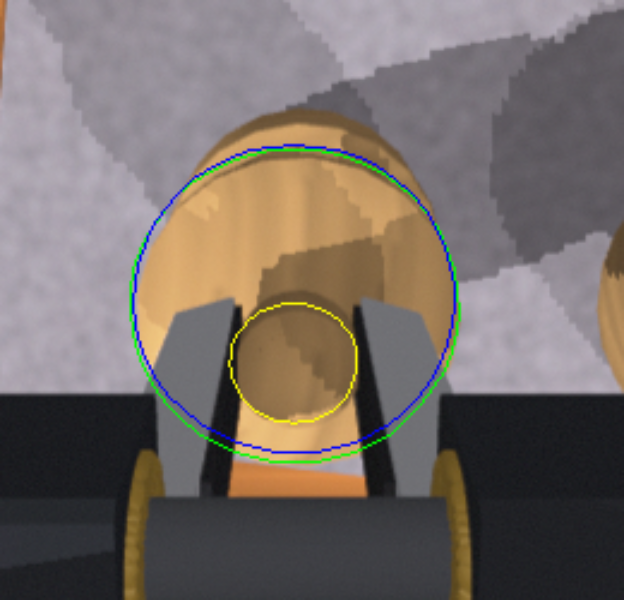

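Run:
```python
from h import *
s=cams.snapshot("wrist");im=s['frame'][:,:,::-1]
im=cv2.resize(im[150:400,200:460],None,fx=2.4,fy=2.4,interpolation=cv2.INTER_CUBIC)
for p,c in(((.5985,.1048),(255,0,0)),((.5985,.1068),(0,255,0)),((.5985,.1088),(0,0,255))):
    pts=np.array([(proj(s,[p[0]+.033*np.cos(t),p[1]+.033*np.sin(t),.062])+.5-[200,150])*2.4 for t in T]).round().astype(int)
    cv2.polylines(im,[pts],True,c,1)
cv2.imwrite("pics/rim4.png",im)
```

```text
(no output)
```

View pics/rim4.png

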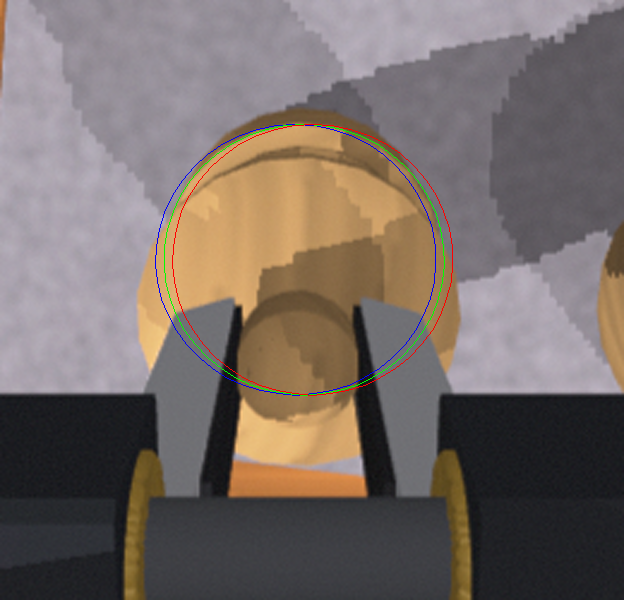

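```bash
python3 -m inch '[{"grip":0,"dx":0,"dy":0.05,"dz":0.4,"rx":0,"ry":0,"rz":0},{"grip":0,"dx":0,"dy":0,"dz":0.3,"rx":0,"ry":0,"rz":0},{"grip":0,"dx":0,"dy":0,"dz":0.1,"rx":0,"ry":0,"rz":0},{"grip":0,"dx":0,"dy":0,"dz":0,"rx":0,"ry":0,"rz":0},{"grip":0,"dx":0,"dy":0,"dz":0,"rx":0,"ry":0,"rz":0}]'
python3 -c "
from h import *;go(.6015,.1063,.092)"
```

```text
time: 44.9
tool_pos: [0.6019, 0.1063, 0.1002]
ee_rot: [-3.14, 0.0, 3.14]
wrist_force: [0.5, -0.1, -0.5]
width: 0.0209
t 44.9 pos [0.6019 0.1063 0.1002] rot [-3.14  0.    3.14] w 0.0209 F [ 0.5 -0.1 -0.5] j [ 0.08  0.27  1.39 -0.    1.47 -1.49]
shift units [0.02 0.   0.33] turn units [-0.02  0.   -0.02]
```

```bash
python3 -m inch '[{"grip":0,"dx":0.02,"dy":0,"dz":0.17,"rx":0,"ry":0,"rz":0},{"grip":0,"dx":0,"dy":0,"dz":0,"rx":0,"ry":0,"rz":0}]';python3 -m inch '[{"grip":0,"dx":0,"dy":0,"dz":0.1,"rx":0,"ry":0,"rz":0},{"grip":0,"dx":0,"dy":0,"dz":0,"rx":0,"ry":0,"rz":0}]';python3 -m inch '[{"grip":0,"dx":0,"dy":0,"dz":0.06,"rx":0,"ry":0,"rz":0},{"grip":0,"dx":0,"dy":0,"dz":0,"rx":0,"ry":0,"rz":0}]';python3 -m inch '[{"grip":0,"dx":0,"dy":0,"dz":0.06,"rx":0,"ry":0,"rz":0},{"grip":0,"dx":0,"dy":0,"dz":0,"rx":0,"ry":0,"rz":0}]'
```

```text
time: 45.15
tool_pos: [0.6015, 0.1062, 0.096]
ee_rot: [-3.14, 0.001, 3.14]
wrist_force: [-0.1, 1.1, 0.2]
width: 0.0207
time: 45.4
tool_pos: [0.6015, 0.1063, 0.0935]
ee_rot: [-3.14, 0.001, 3.14]
wrist_force: [0.8, -0.2, -1.3]
width: 0.0211
time: 45.65
tool_pos: [0.6015, 0.1063, 0.0924]
ee_rot: [-3.14, 0.001, 3.14]
wrist_force: [-0.4, -0.0, -0.6]
width: 0.0212
time: 45.9
tool_pos: [0.6017, 0.1062, 0.0922]
ee_rot: [-3.14, 0.002, 3.14]
wrist_force: [-1.5, -0.5, -0.8]
width: 0.0212
```

```bash
python3 -m inch '[{"grip":0.4,"dx":0,"dy":0,"dz":0,"rx":0,"ry":0,"rz":0},{"grip":0.4,"dx":0,"dy":0,"dz":0,"rx":0,"ry":0,"rz":0},{"grip":0.4,"dx":0,"dy":0,"dz":0,"rx":0,"ry":0,"rz":0},{"grip":0.4,"dx":0,"dy":0,"dz":0,"rx":0,"ry":0,"rz":0},{"grip":0.4,"dx":0,"dy":0,"dz":-0.5,"rx":0,"ry":0,"rz":0},{"grip":0.4,"dx":0,"dy":0,"dz":-1,"rx":0,"ry":0,"rz":0},{"grip":0.4,"dx":0,"dy":0,"dz":-1,"rx":0,"ry":0,"rz":0},{"grip":0.4,"dx":0,"dy":0,"dz":-1,"rx":0,"ry":0,"rz":0},{"grip":0.4,"dx":0,"dy":0,"dz":-1,"rx":0,"ry":0,"rz":0},{"grip":0.4,"dx":0,"dy":-1,"dz":-0.5,"rx":0,"ry":0,"rz":0},{"grip":0.4,"dx":0,"dy":-1,"dz":0,"rx":0,"ry":0,"rz":0},{"grip":0.4,"dx":0,"dy":-1,"dz":0,"rx":0,"ry":0,"rz":0}]'
python3 -m inch '[{"grip":0.4,"dx":0,"dy":-1,"dz":0,"rx":0,"ry":0,"rz":0},{"grip":0.4,"dx":0,"dy":-1,"dz":0,"rx":0,"ry":0,"rz":0},{"grip":0.4,"dx":0,"dy":-1,"dz":0,"rx":0,"ry":0,"rz":0},{"grip":0.4,"dx":0,"dy":-1,"dz":0,"rx":0,"ry":0,"rz":0},{"grip":0.4,"dx":0,"dy":0,"dz":0,"rx":0,"ry":0,"rz":0},{"grip":0.4,"dx":0,"dy":0,"dz":0,"rx":0,"ry":0,"rz":0}]'
cat > chk.py <<'E'
from h import *
B={'maple_large':(.62,.231,.0945),'maple_small':(.5985,.1068,.0765),'walnut_large':(.4685,.119,.0945),'walnut_small':(.469,.259,.0765)}
s=cams.snapshot('scene');cv2.imwrite('pics/f_scene.png',cv2.resize(s['frame'][140:290,300:500,::-1],None,fx=4,fy=4,interpolation=cv2.INTER_CUBIC))
t=cams.snapshot('top');cv2.imwrite('pics/f_top.png',t['frame'][:,:,::-1])
for n,q in(('scene',s),('top',t)):
    for k,p in B.items():
        print(n,k,measure(q,'lidmid_'+k,p))
for k,p in (('drawer_knob_mid',(.541,-.179,.0285)),('tin_mid',(.7965,-.023,.0135))): print(k,measure(t,k,p),measure(s,k,p))
print(robot.get_obs()['time'])
E
python3 chk.py
```

```text
time: 47.4
tool_pos: [0.6029, 0.0316, 0.2289]
ee_rot: [-3.141, 0.012, -3.139]
wrist_force: [0.7, 0.0, -0.0]
width: 0.0376
time: 48.15
tool_pos: [0.604, -0.0724, 0.2362]
ee_rot: [-3.14, 0.021, -3.141]
wrist_force: [-0.4, 0.6, 0.3]
width: 0.038
scene maple_large [([0.6206, 0.2319], np.float64(0.869), 0.66)]
scene maple_small [([0.5991, 0.1082], np.float64(0.91), 0.58)]
scene walnut_large []
scene walnut_small [([0.4691, 0.2616], np.float64(0.9), 0.86)]
top maple_large [([0.6216, 0.2319], np.float64(0.95), 0.55)]
top maple_small [([0.5996, 0.1119], np.float64(0.437), 0.62)]
top walnut_large [([0.4704, 0.1278], np.float64(0.38), 0.58)]
top walnut_small [([0.47, 0.261], np.float64(0.926), 0.69)]
drawer_knob_mid [([0.5409, -0.1778], np.float64(0.789), 0.6)] [([0.5349, -0.1753], np.float64(0.608), 0.88)]
tin_mid [] [([0.7956, -0.0245], np.float64(0.935), 0.85)]
48.85
```

View pics/f_scene.png

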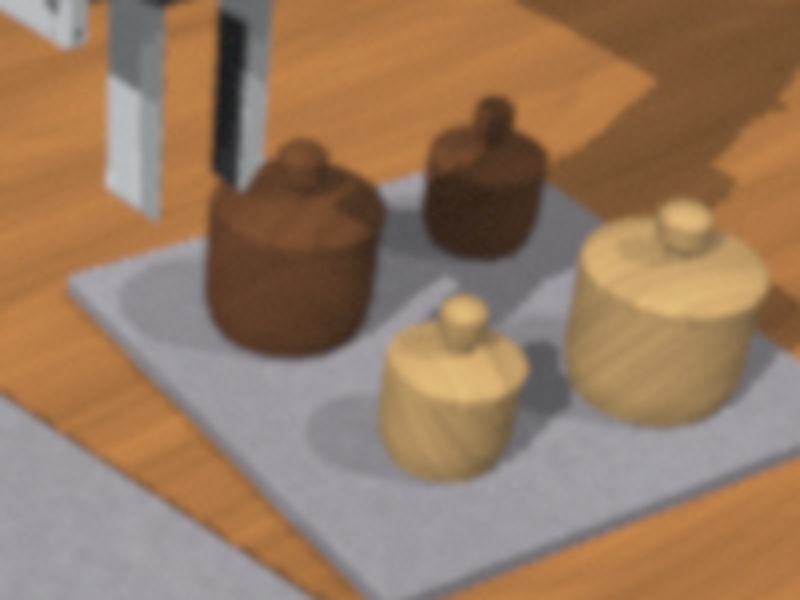

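View pics/f_top.png

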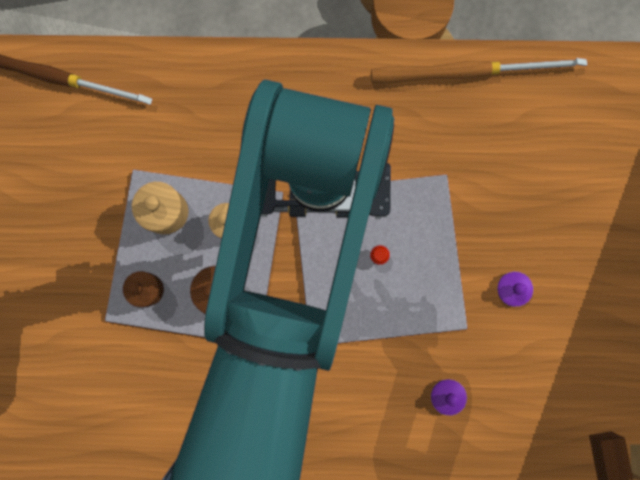

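Seat heights all matched to within 0.4 mm. I'll take one close wrist look over the boxes before handing in.

```bash
python3 -m inch '[{"grip":0.4,"dx":-1,"dy":1,"dz":0,"rx":0,"ry":0.2,"rz":0},{"grip":0.4,"dx":-1,"dy":1,"dz":0,"rx":0,"ry":0,"rz":0},{"grip":0.4,"dx":0,"dy":1,"dz":0,"rx":0,"ry":0,"rz":0},{"grip":0.4,"dx":0,"dy":1,"dz":0,"rx":0,"ry":0,"rz":0},{"grip":0.4,"dx":0,"dy":1,"dz":0,"rx":0,"ry":0,"rz":0},{"grip":0.4,"dx":0,"dy":1,"dz":0,"rx":0,"ry":0,"rz":0},{"grip":0.4,"dx":0,"dy":1,"dz":0,"rx":0,"ry":0,"rz":0},{"grip":0.4,"dx":0,"dy":1,"dz":0,"rx":0,"ry":0,"rz":0},{"grip":0.4,"dx":0,"dy":1,"dz":0,"rx":0,"ry":0,"rz":0},{"grip":0.4,"dx":0,"dy":0.7,"dz":0,"rx":0,"ry":0,"rz":0},{"grip":0.4,"dx":0,"dy":0,"dz":0,"rx":0,"ry":0,"rz":0},{"grip":0.4,"dx":0,"dy":0,"dz":0,"rx":0,"ry":0,"rz":0}]'
python3 - <<'E'
from h import *
B={'maple_large':(.62,.231,.0945),'maple_small':(.5985,.1068,.0765),'walnut_large':(.4685,.119,.0945),'walnut_small':(.469,.259,.0765)}
s=cams.snapshot('wrist');cv2.imwrite('pics/f_wrist.png',s['frame'][:,:,::-1])
for k,p in B.items(): print(k,measure(s,'lidmid_'+k,p))
s=cams.snapshot('scene');cv2.imwrite('pics/f_scene2.png',s['frame'][:,:,::-1])
E
```

```text
time: 50.35
tool_pos: [0.6564, 0.1747, 0.2336]
ee_rot: [-3.138, 0.0, 3.138]
wrist_force: [-0.3, -0.5, 0.2]
width: 0.0378
maple_large [([0.6215, 0.2317], np.float64(0.982), 0.69)]
maple_small [([0.5998, 0.1073], np.float64(0.972), 0.79)]
walnut_large []
walnut_small []
```

View pics/f_wrist.png

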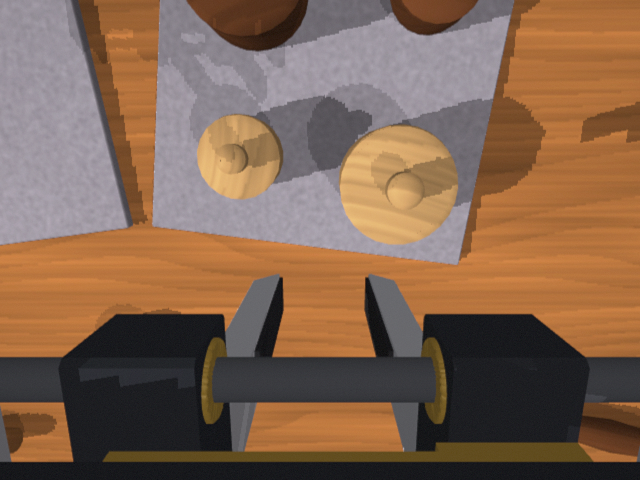

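View pics/f_scene2.png

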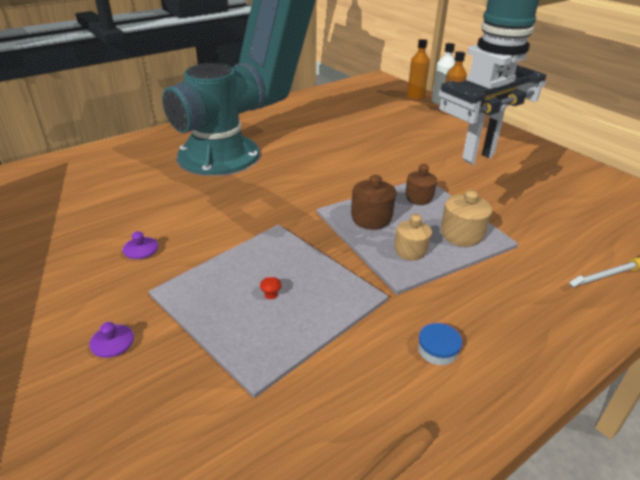

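In the wrist view the maple lids sit concentric at (240,157) and (400,185). The scene view shows all four boxes lidded and level, with the red knob (271,288), the tin (440,343) and the purple look-alikes where they were. The gripper touches nothing, so I'm handing in.

```bash
python3 -c "
from bench import robot
print(robot.close_job(), robot.get_obs()['time'])"
```

```text
the job is handed in; nothing more can be done
the job is handed in; nothing more can be done
```

All four lids are on the boxes of the same wood and size, and I handed the job in at about 50.5 s of the 106 s allowed. I lowered each lid by its knob until it stopped on the rim, then opened the fingers.

- **Seating:** each lid stopped within 0.4 mm of the height I worked out for sitting home. The final scene view shows all four level.
- **Position:** in the checks that fitted well, the lid centres were within about 3 mm of the box centres, close to what the cameras can resolve.
- **Left alone:** the boxes stand where they were, with no visible shift. The drawer knob, the tin and the purple look-alikes were not touched. The wrist force never read more than a few newtons.
- **Checks that failed or disagreed:**
  - The last position checks never gave a usable fit for the large walnut lid. It rests on its stopping height and the scene picture.
  - The arm blocked the top view of the small maple lid, the large walnut lid and the tin. The scene view gave a good fit for the small maple lid and the tin.
  - Fits for the drawer knob were loose throughout, but its position agreed with the first measurement to about 4 mm.

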